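Charge a split grinding jar with balls and hold it closed

ROBOT

A 7-joint arm with a two-finger parallel gripper is mounted at the origin on a cart in front of the work surface, level with it; the furniture and walls round the work are solid. World frame = base frame: x ahead of the robot, y to its left, z up, the work surface at z = 0. Lengths are in m, angles in degrees, forces in N, time in s.
With the tool pointing down it reaches from about 0.425 to 0.925 m from the base axis. Payload 6.8 kg.
Tool frame: the origin (TCP) lies at the very end of the fingers, on their centre line; the grasp point (between the pads) lies 19 mm behind it; z points along the fingers, x is the direction in which the jaws open and shut, and the axes are right-handed (so a half turn about z gives the same grasp; the last joint's range is limited). The gripper opens to 85 mm and grips with 20 to 120 N. Pads are 22 mm wide; open, the fingers measure 114 mm over their backs; the gripper's body (76 mm by 85 mm) begins 54 mm behind the grasp point. The pads swing forward as they close: fully open they stand 13 mm farther back than shut.
Start: joints at [68.52, 27.33, 1.283, 89.118, -0.659, 63.558, -4.761], TCP at [0.178, -0.651, 0.231] pointing down, gripper open.
Joint ranges: [-169.35, 169.35], [-19.33, 120.38], [-80.79, 83.38], [13.8, 139.57], [-78.32, 258.32], [9.67, 109.79], [-169.56, 169.56]. Speed limits (degrees/s): [136.94, 136.94, 180, 180, 180, 180, 180].

INTERFACE

Orientations are given as a 3x3 rotation matrix whose columns are the frame's x, y, z axes.
In Python, from workcell import env gives the robot as it stands.
- The arm moves only by the tool play_rows, never from a script. Its argument "deltas" is a list of rows, each a list of 7 numbers: the shift along the world's x, y, z in cm, then the turn, a rotation vector about the world's x, y, z in degrees, then the closure in counts, from 0 (fully open) to 255 (shut). In form: [[dx, dy, dz, ax, ay, az, jaw], ...]. A call has exactly 10 rows; each row is the pose to reach, as a shift and turn from the pose commanded when the call began; what a row does not reach only later rows make up. A row lasts 1/12 s, in which the tool goes at most 41.7 mm and 7.16 degrees, less where a joint would pass 70% of its speed; a pose out of reach is approached as far as the arm can. A call with a gripper value outside its range is refused whole. The fingers move at their own pace and stop on an object; the grip force is fixed at half the most. Time passes only in rows, so rows that repeat a pose let the fingers close, or fill a call up. It gives the time, the measured TCP pose, the force and the opening at its end, in the units of the state.
- env.read_state(): the state, without advancing time (a new reading comes with each control period).
- env.get_image(name): name is "side" or "top"; returns a dict with "color" (480x640x3 uint8, red, green, blue), "depth" (480x640 float32, m along the optical axis (not along the pixel's ray), 0 where there is no reading), "vertical_fov" (degrees; the focal length in pixels is half the picture's height over the tangent of half this angle, whatever the lens; pixels are square), "cx", "cy" (the principal point, pixels), "origin" and "orientation" of the camera in the world. Camera axes: x right, y down, z forward; pixel columns grow to the right and rows downward; lengths in m; the calibration is good to about 2 mm. A picture is of the moment at which its call begins.
- env.finish_job(): hands the job in, once; it reports no verdict.
The state is a dict: "time_s": time; "joints": joint angles; "joint_vel": joint speeds; "joint_torque": joint torques, N m; "ee_pos": TCP position; "eef_rot": TCP orientation; "ft_force": force on the tool from outside, world axes, zero at the start; "ft_torque": the same for the moment, N m; "gripper_width": finger opening in m.
Only numpy, scipy, OpenCV 4.12 (cv2) and the standard library are available. Lean on these libraries where they do the work, as an engineer would, in place of code of your own. Each camera call takes 0.05 s, during which the arm holds its last target.

TASK

Charge the grinding jar: tip the four steel balls out of the scoop into the chamber of the jar's lower half and set the empty scoop back down upright on the bench. Then fit the jar's upper half over the two dowels and press it fully home against the sprung sealing ring; finish while still gripping it by its bar and pressing the halves together with about 15 N, without letting go. Leave the other things on the bench where they are and keep clear of the microscope in the middle.

Things in the scene. Friction and masses are not known exactly. Their poses are not given: they have to be found in the camera images.
- jar_lower: Lower half of a split grinding jar, fixed: steel block 90 (x) x 130 (y) x 44 (z) mm, rubber foot 102 x 142 mm. Round open chamber in the middle, 64 mm across, its floor at z = 8 mm. Two upright dowels, 8 mm thick, at y = +51 and -51 mm stand 20 mm above the top face; their upper 8 mm taper to 3 mm. Origin: centre of the underside, on the bench; z up.
- microscope_a: Tall microscope, fixed, always in the same place between the two sides of the bench: nothing of the robot may strike it. It fills x = 0.50 to 0.91, y = -0.25 to -0.04, up to z = 0.41; its eyepieces reach out to x = 0.473 (y -0.20 to -0.08, z 0.33 to 0.39). From one side to the other pass in front of it, or with wrist and gripper above it. Origin: centre of its foot.
- jar_mouth (a point): Centre of the chamber's mouth, at the level of the lower half's top face (44 mm above the bench).
- seal (a joint): Sprung rubber ring round the chamber, 81 mm outside, 66 mm inside. 0 = up, 4 mm above the lower half's top face; grows (m) as pressed down; flush at 0.004, when the upper half is home (may read 0.0035). Spring: 5 N to start, 11 N to bring it flush. The upper half's weight (2.4 to 3.7 N) does not sink it: without a steady push of 10 to 15 N it lifts the upper half again.
- jar_upper: Upper half of the jar, loose, 0.3 kg: flat steel plate 84 (x) x 124 (y) x 12 (z) mm, two through holes 10 mm wide at y = +51 and -51 mm for the dowels, black bar grip on top, 60 (x) x 22 (y) mm, from z = 12 to 48 mm, centred. Lies right way up. Origin: centre of the underside; z up. Fits either way round. Home, its origin is 44 mm above the lower half's.
- upper_grip (a point): Point in the bar grip of the upper half, 36 mm above its underside, on its centre line: pinch across y (22 mm).
- scoop: Loose steel scoop, 0.15 kg: open pan, x -40 to +35 mm, 44 mm wide, walls 24 mm high. Floor flat, but the last 25 mm to the open spout end (-x) rise at 20 degrees: balls stay in when level, roll out when the -x end is tipped down well over 20 degrees (45 to 55 empties it). Grey bar handle over the pan: 14 mm wide (y), x -22 to +42, z 46 to 64 mm. Origin: centre of the underside; z up.
- scoop_grip (a point): Point in the scoop's handle (5, 0, 55 mm in the scoop's frame): pinch across y (14 mm).
- scoop_spout (a point): Middle of the spout's edge, floor level (-40, 0, 12 mm in the scoop's frame); the balls leave here, towards -x of the scoop.
- tally: Round white hand tally counter, 44 x 51 x 40 mm; a bystander, not to be moved. Origin: centre of its underside.
- objective_case: Round case with black cap, 36 mm across, 59 mm high; a bystander, not to be moved. Origin: centre of its underside.
- spare_ocular: Black eyepiece, 39 mm across, 46 mm high; a bystander, not to be moved. Origin: centre of its underside.
- slide_tray: Flat white slide tray with dark slots, 89 x 68 x 10 mm; a bystander, not to be moved. Origin: centre of its underside.
- oil_bottle: Small brown dropper bottle, 30 mm across, 68 mm high; a bystander, not to be moved. Origin: centre of its underside.
- pen_white: White pen lying flat, 138 mm long; a bystander, not to be moved. Origin: centre of its underside.
- ball_1: Steel grinding ball, 16 mm, 17 g, one of four alike lying in the scoop at the start. Origin: its centre.
- ball_2: Steel grinding ball, 16 mm, 17 g, one of four alike lying in the scoop at the start. Origin: its centre.
- ball_3: Steel grinding ball, 16 mm, 17 g, one of four alike lying in the scoop at the start. Origin: its centre.
- ball_4: Steel grinding ball, 16 mm, 17 g, one of four alike lying in the scoop at the start. Origin: its centre.
There are look-alikes about, which are no part of the job. Leave any pink look-alike of the jar_upper alone.

How it is judged:
By the outcome, as a careful person would: the job done as asked, in the order asked, and still so for the second after the job is handed in, while the arm keeps its last pose, push and grip.
It also fails if it takes over 72 s, if anything falls off the work surface, if the arm or the gripper's body presses on something with over 40 N, if the wrist force passes 120 N, or if a joint passes its speed limit or range.

## Working session

There is one attempt and no reset: what is moved stays moved. The work goes in short steps, Python scripts to look and compute and a tool call to move; the robot and the scene stay as the last step left them, time stands still between calls to the robot, and variables do not carry over. Pictures are saved under pics/ and viewed, and the job is handed in when it is done.

Besides the shell and the picture viewer there is one more tool, called after "Emit:" by a JSON object that holds its "method" and its "body". play_rows: Moves the arm, as the interface text tells. Its arguments: {"type":"object","properties":{"deltas":{"type":"array","items":{"type":"array","items":{"type":"number"}}}},"required":["deltas"]}

```bash
mkdir -p pics; ls; cat > h.py <<'E'
import numpy as np, cv2
from workcell import env
def cap(n,tag):
    im=env.get_image(n); cv2.imwrite(f'pics/{n}_{tag}.png',im['color'][:,:,::-1]); 
    np.savez(f'{n}_{tag}.npz',**im); return im
def world(im,depth=None):
    d=im['depth']; h,w=d.shape; f=h/2/np.tan(np.radians(float(im['vertical_fov']))/2)
    u,v=np.meshgrid(np.arange(w),np.arange(h))
    p=np.stack([(u-im['cx'])/f*d,(v-im['cy'])/f*d,d],-1)
    return p@np.array(im['orientation']).T+np.array(im['origin'])
E
python3 - <<'E'
from h import *
print(env.read_state())
for n in('side','top'):
    im=cap(n,'0'); print(n,im['origin'],im['orientation'],im['vertical_fov'],im['cx'],im['cy'])
E
```

```text
pics
{'time_s': 0.0, 'joints': array([68.51851616, 27.37832148,  1.27773706, 89.17780071, -0.6590297 ,
       63.55758035, -4.76172321]), 'joint_vel': array([-0.10616867,  0.01417554,  0.00932106, -0.07568368,  0.00472656,
       -0.03605709, -0.04064006]), 'joint_torque': array([-9.21432656e-04, -5.96444035e+01,  1.60764646e+00, -2.81191581e+01,
        1.24220521e-02,  9.43472085e-03, -1.51022005e-05]), 'ee_pos': array([ 0.17783003, -0.65054217,  0.23029916]), 'eef_rot': array([[ 2.63713156e-01, -9.64600957e-01, -6.04008148e-04],
       [-9.64599366e-01, -2.63713820e-01,  1.75601680e-03],
       [-1.85314078e-03,  1.19541145e-04, -9.99998276e-01]]), 'ft_force': array([-0.32999919, -0.11272811,  0.21201398]), 'ft_torque': array([-0.00766633,  0.00011768,  0.01878603]), 'gripper_width': 0.08542223878541937}
side [ 0.23511087 -0.99286984  0.89307635] [[ 0.95354476 -0.1985807   0.22653497]
 [-0.30122497 -0.63846399  0.70825649]
 [ 0.00398835 -0.74359225 -0.66862146]] 50.90621249574328 321.19967669470395 235.65613046601501
top [ 0.24361619 -0.10624087  1.41175143] [[-0.06012132 -0.97669952  0.20601813]
 [-0.99818819  0.05833059 -0.01476052]
 [ 0.00239943 -0.20653228 -0.97843684]] 53.96087810229173 324.7292508300868 243.45649561185903
```

View pics/side_0.png

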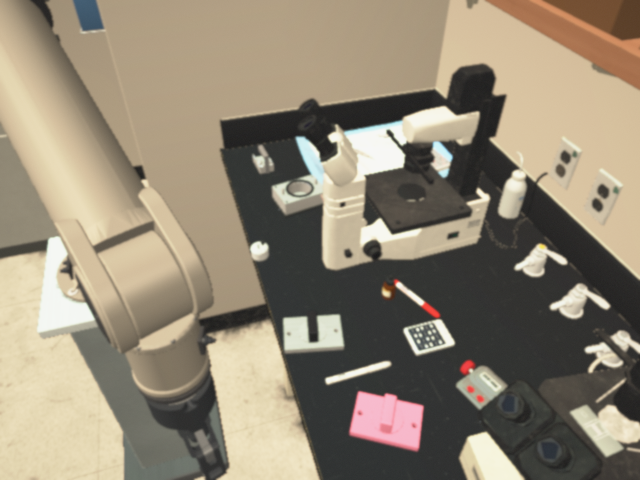

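View pics/top_0.png

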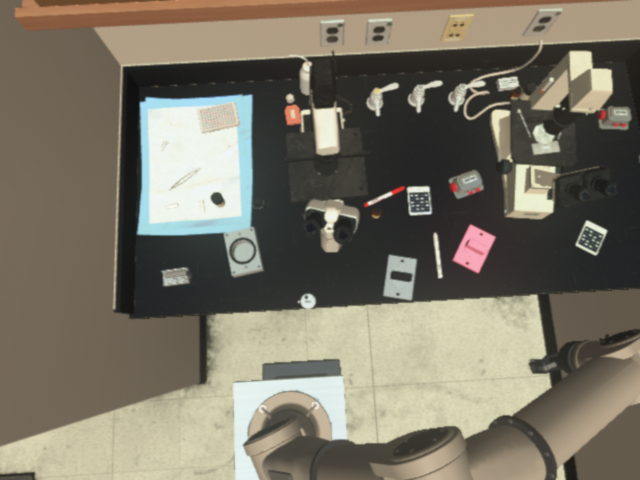

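Side view: grey plate with the bar at (313,333), its pink look-alike at (387,420), jar_lower at (298,193), scoop at (262,160), tally at (260,251). Top view: grey plate (401,278), pink (474,248), jar_lower (243,252), scoop (175,277), tally (307,300). I choose the grey plate as jar_upper. The slide trays at (419,200) and (591,237) don't fit it: they are white and flat, with no bar. Next I check close crops.

```bash
python3 - <<'E'
from h import *
def L(n): return dict(np.load(f'{n}_0.npz'))
t,s=L('top'),L('side')
def crop(im,x,y,w,h,k): return cv2.resize(im['color'][y:y+h,x:x+w,::-1],None,fx=k,fy=k,interpolation=cv2.INTER_CUBIC)
cv2.imwrite('pics/c_top.png',crop(t,140,215,200,100,4))
cv2.imwrite('pics/c_top2.png',crop(t,360,180,150,130,4))
cv2.imwrite('pics/c_side.png',crop(s,240,130,130,140,4))
cv2.imwrite('pics/c_side2.png',crop(s,270,260,180,130,4))
W=world(t)
for u,v in [(243,252),(230,235),(401,262),(395,290),(401,278),(175,277),(160,300),(307,300),(330,290)]:
    print(u,v,W[v,u].round(4))
W=world(s)
for u,v in [(262,160),(298,187),(290,340),(313,320),(260,251),(280,280)]:
    print('s',u,v,W[v,u].round(4))
E
```

```text
243 252 [0.5275 0.1214 0.0082]
230 235 [0.5745 0.1532 0.0423]
401 262 [ 0.4677 -0.3532  0.0119]
395 290 [ 0.3846 -0.3274  0.0124]
401 278 [ 0.4142 -0.3415  0.0534]
175 277 [0.4642 0.3281 0.003 ]
160 300 [ 0.3982  0.3735 -0.0006]
307 300 [ 0.3697 -0.065   0.0233]
330 290 [ 0.3979 -0.1348 -0.0028]
s 262 160 [0.4653 0.3454 0.0042]
s 298 187 [0.5274 0.1422 0.0284]
s 290 340 [ 0.3704 -0.3564  0.0127]
s 313 320 [ 0.425  -0.3455  0.0464]
s 260 251 [ 0.3657 -0.0883  0.0305]
s 280 280 [ 3.946e-01 -1.701e-01  3.000e-04]
```

View pics/c_top.png

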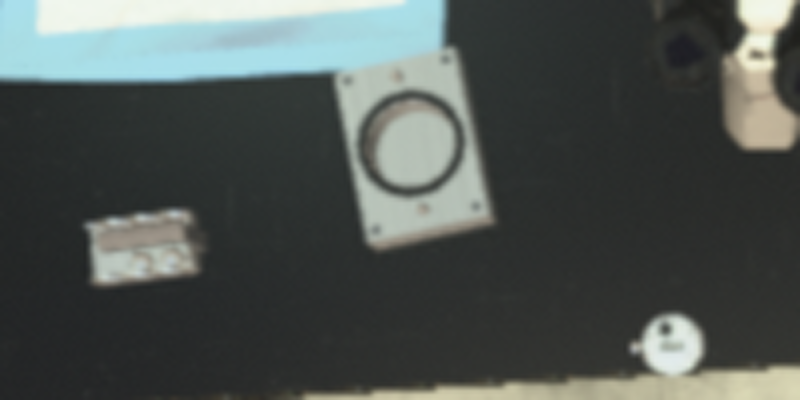

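View pics/c_top2.png

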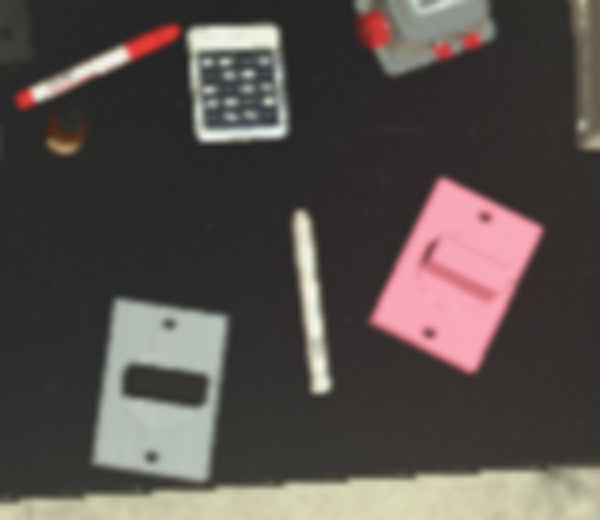

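View pics/c_side.png

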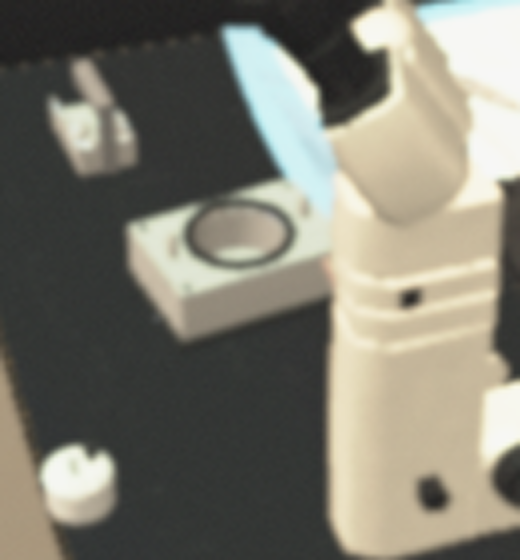

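View pics/c_side2.png

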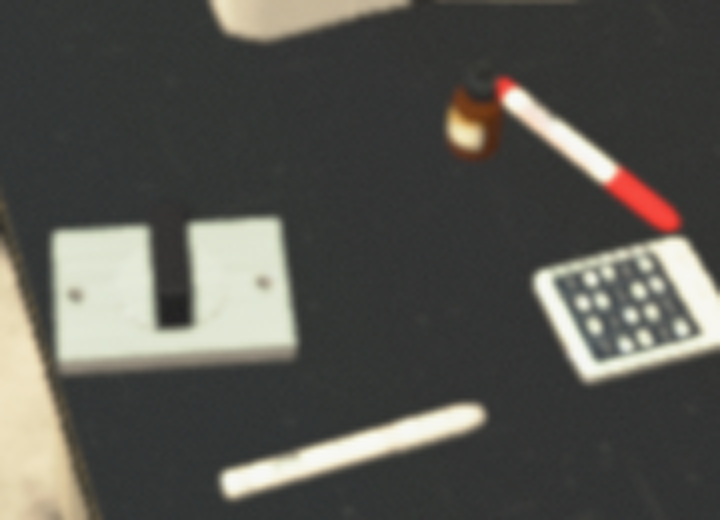

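```bash
python3 - <<'E'
from h import *
def L(n): return dict(np.load(f'{n}_0.npz'))
t,s=L('top'),L('side')
a=cv2.resize(t['color'][258:298,150:205,::-1],None,fx=10,fy=10,interpolation=cv2.INTER_CUBIC)
b=cv2.resize(s['color'][138:182,240:290,::-1],None,fx=10,fy=10,interpolation=cv2.INTER_CUBIC)
cv2.imwrite('pics/sc_t.png',a);cv2.imwrite('pics/sc_s.png',b)
for im in(t,s):
    W=world(im); m=(abs(W[...,0]-.46)<.08)&(abs(W[...,1]-.335)<.08)&(W[...,2]>.006)
    P=W[m]; print(len(P)); 
    for lo,hi in((.006,.02),(.02,.03),(.03,.045),(.045,.055),(.055,.075)):
        Q=P[(P[:,2]>lo)&(P[:,2]<hi)]
        if len(Q)>3: print(lo,len(Q),Q.mean(0).round(4),Q.min(0).round(4),Q.max(0).round(4),cv2.minAreaRect(Q[:,:2].astype(np.float32)))
# plates
for nm,c,zr in(('low',(.53,.125),(.036,.056)),('up',(.42,-.345),(.006,.018)),('upbar',(.42,-.345),(.04,.056))):
  for im in(t,s):
    W=world(im); m=(abs(W[...,0]-c[0])<.1)&(abs(W[...,1]-c[1])<.1)&(W[...,2]>zr[0])&(W[...,2]<zr[1])
    Q=W[m]; print(nm,len(Q),Q[:,2].mean(),cv2.minAreaRect(Q[:,:2].astype(np.float32)))
E
```

```text
420
0.006 211 [0.4616 0.3286 0.0116] [0.3824 0.2578 0.006 ] [0.539  0.4145 0.0199] ((0.4602392613887787, 0.33540037274360657), (0.1560772806406021, 0.15678828954696655), 0.5557677745819092)
0.02 72 [0.4637 0.3163 0.0241] [0.4394 0.2786 0.02  ] [0.487  0.363  0.0298] ((0.4644363522529602, 0.3202052712440491), (0.04405670985579491, 0.08275038003921509), 4.445383548736572)
0.03 9 [0.4639 0.287  0.0371] [0.4402 0.2792 0.0301] [0.4735 0.3372 0.0441] ((0.45228731632232666, 0.3062320649623871), (0.010568465106189251, 0.06561948359012604), 30.422401428222656)
0.045 11 [0.4612 0.2957 0.051 ] [0.4574 0.279  0.046 ] [0.4688 0.3253 0.0549] ((0.4594441056251526, 0.3014765977859497), (0.007935008965432644, 0.0471661277115345), 14.001533508300781)
0.055 117 [0.4644 0.3101 0.0634] [0.4564 0.2793 0.0565] [0.4744 0.3422 0.0708] ((0.46499329805374146, 0.3108280897140503), (0.015270366333425045, 0.06357917934656143), 3.955843925476074)
307
0.006 141 [0.4593 0.3119 0.0126] [0.4128 0.2727 0.006 ] [0.4937 0.3851 0.02  ] ((0.46708157658576965, 0.3313828110694885), (0.0758759006857872, 0.11032901704311371), 
[... 876 characters left out ...]
.249855041503906)
low 795 0.0441004706511905 ((0.5237115025520325, 0.11364445835351944), (0.1324012726545334, 0.09843772649765015), 9.671138763427734)
up 960 0.0116997763328887 ((0.43439751863479614, -0.3417055904865265), (0.1579405963420868, 0.19080056250095367), 0.06684944778680801)
up 1623 0.012034096710718277 ((0.4232269823551178, -0.34849390387535095), (0.08869939297437668, 0.12419367581605911), 76.8672103881836)
upbar 160 0.046604937267874805 ((0.42307499051094055, -0.3437816798686981), (0.058957528322935104, 0.02255343645811081), 77.93680572509766)
upbar 250 0.04720099845448733 ((0.42253023386001587, -0.35043346881866455), (0.05927248299121857, 0.02197146788239479), 77.15126037597656)
```

View pics/sc_t.png

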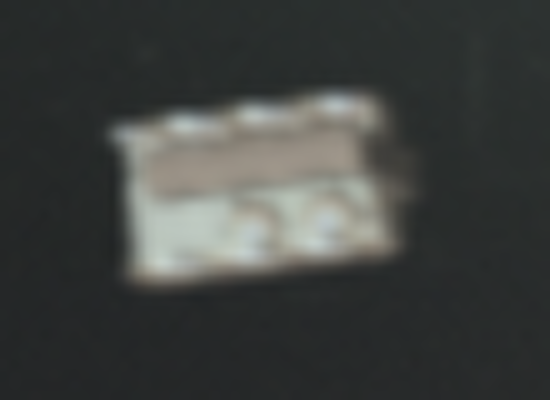

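View pics/sc_s.png

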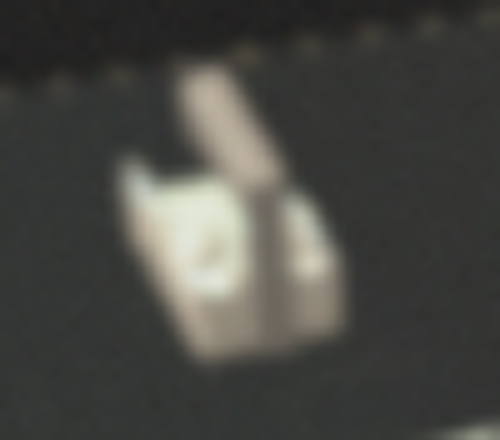

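Choice confirmed: the grey steel plate with the black bar (crop c_top2 at (165,385)) is jar_upper, and the pink one stays. The scoop's post is at its -y end, so the spout points to +y. I'll move toward the scoop by the high route.

Emit:
{"method": "play_rows", "body": {"deltas": [[1.2, 2.7, 2.6, 0, 0, 4, 0], [2.4, 5.4, 5.2, 0, 0, 8, 0], [3.6, 8.1, 7.8, 0, 0, 12, 0], [4.8, 10.8, 10.4, 0, 0, 16, 0], [6, 13.5, 13, 0, 0, 20, 0], [7.2, 16.2, 15.6, 0, 0, 24, 0], [8.4, 18.9, 18.2, 0, 0, 28, 0], [9.6, 21.6, 20.8, 0, 0, 32, 0], [10.8, 24.3, 23.4, 0, 0, 36, 0], [12, 27, 26, 0, 0, 40, 0]]}}

```text
time_s: 0.93
ee_pos: [0.298, -0.3794, 0.4923]
eef_rot: [[0.824, -0.567, -0.0], [-0.567, -0.824, 0.0], [-0.0, 0.0, -1.0]]
ft_force: [1.1, -1.0, 0.4]
gripper_width: 0.0857
```

```bash
python3 - <<'E'
from h import *
s=env.read_state(); print(s['time_s'],s['joints'].round(2),s['ee_pos'].round(4),s['eef_rot'].round(3))
E
```

```text
0.9333 [ 56.3    1.33 -12.1   89.83   0.29  88.9    9.67] [ 0.298  -0.3794  0.4923] [[ 0.824 -0.567 -0.   ]
 [-0.567 -0.824  0.   ]
 [-0.     0.    -1.   ]]
```

Emit:
{"method": "play_rows", "body": {"deltas": [[1.6, 3.5, 0.2, 0, 0, 3.5, 0], [3.2, 7, 0.4, 0, 0, 7, 0], [4.8, 10.5, 0.6, 0, 0, 10.5, 0], [6.4, 14, 0.8, 0, 0, 14, 0], [8, 17.5, 1, 0, 0, 17.5, 0], [9.5, 21, 1.2, 0, 0, 21, 0], [11, 24.5, 1.4, 0, 0, 24.5, 0], [12.2, 28, 1.6, 0, 0, 28, 0], [13.2, 31.5, 1.8, 0, 0, 31.5, 0], [14, 35, 2, 0, 0, 35, 0]]}}

```text
time_s: 1.77
ee_pos: [0.438, -0.0293, 0.5111]
eef_rot: [[1.0, 0.008, -0.0], [0.008, -1.0, -0.0], [-0.0, 0.0, -1.0]]
ft_force: [0.7, -0.3, 0.1]
gripper_width: 0.0854
```

Emit:
{"method": "play_rows", "body": {"deltas": [[0.3, 4, 0, 0, 0, 0.5, 0], [0.6, 8, 0, 0, 0, 1, 0], [0.9, 12, -0.5, 0, 0, 1.5, 0], [1.2, 16, -2, 0, 0, 2, 0], [1.5, 20, -4, 0, 0, 2.5, 0], [1.8, 24, -6, 0, 0, 3, 0], [2.1, 27.5, -9, 0, 0, 3.5, 0], [2.4, 30.5, -12, 0, 0, 3.5, 0], [2.6, 32.5, -15.5, 0, 0, 3.5, 0], [2.6, 34.3, -19, 0, 0, 3.5, 0]]}}

```text
time_s: 2.6
ee_pos: [0.4637, 0.31, 0.3275]
eef_rot: [[0.998, 0.067, 0.001], [0.067, -0.998, 0.001], [0.001, -0.001, -1.0]]
ft_force: [1.1, -0.2, -0.9]
gripper_width: 0.0853
```

```bash
python3 - <<'E'
from h import *
s=env.read_state(); print(s['time_s'],s['joints'].round(2),s['ee_pos'].round(4),s['eef_rot'].round(3))
E
```

```text
2.6 [  2.54  19.17 -53.73  95.74  16.03  73.19 -50.49] [0.4637 0.31   0.3275] [[ 0.998  0.067  0.001]
 [ 0.067 -0.998  0.001]
 [ 0.001 -0.001 -1.   ]]
```

Emit:
{"method": "play_rows", "body": {"deltas": [[0, 0, -2.5, 0, 0, 0, 0], [0, 0, -5, 0, 0, 0, 0], [0, 0, -7.5, 0, 0, 0, 0], [0, 0, -10, 0, 0, 0, 0], [0, 0, -12.5, 0, 0, 0, 0], [0, 0, -15, 0, 0, 0, 0], [0, 0, -17, 0, 0, 0, 0], [0, 0, -18.5, 0, 0, 0, 0], [0, 0, -19.5, 0, 0, 0, 0], [0, 0, -20, 0, 0, 0, 0]]}}

```text
time_s: 3.43
ee_pos: [0.4632, 0.3071, 0.1272]
eef_rot: [[0.998, 0.066, -0.002], [0.066, -0.998, -0.001], [-0.002, 0.001, -1.0]]
ft_force: [-0.1, -0.1, 0.2]
gripper_width: 0.0856
```

```bash
python3 - <<'E'
from h import *
s=env.read_state(); print(s['time_s'],s['joints'].round(2),s['ee_pos'].round(4),s['eef_rot'].round(3))
for n,(x,y) in dict(top=(110,200),side=(200,80)).items():
    im=cap(n,'1'); cv2.imwrite(f'pics/c1_{n}.png',cv2.resize(im['color'][y:y+120,x:x+150,::-1],None,fx=5,fy=5,interpolation=cv2.INTER_CUBIC))
    f=240/np.tan(np.radians(float(im['vertical_fov']))/2)
    p=(np.array(s['ee_pos'])-im['origin'])@im['orientation']; uv=p[:2]/p[2]*f+[im['cx'],im['cy']]
    print(n,uv,(uv-[x,y])*5)
E
```

```text
3.4333 [ -3.76  30.99 -47.14 108.5   28.17  52.95 -60.65] [0.4632 0.3071 0.1272] [[ 0.998  0.066 -0.002]
 [ 0.066 -0.998 -0.001]
 [-0.002  0.001 -1.   ]]
top [168.72280365 270.70754013] [293.61401825 353.53770067]
side [261.03792019 131.78947433] [305.18960097 258.94737165]
```

View pics/c1_top.png

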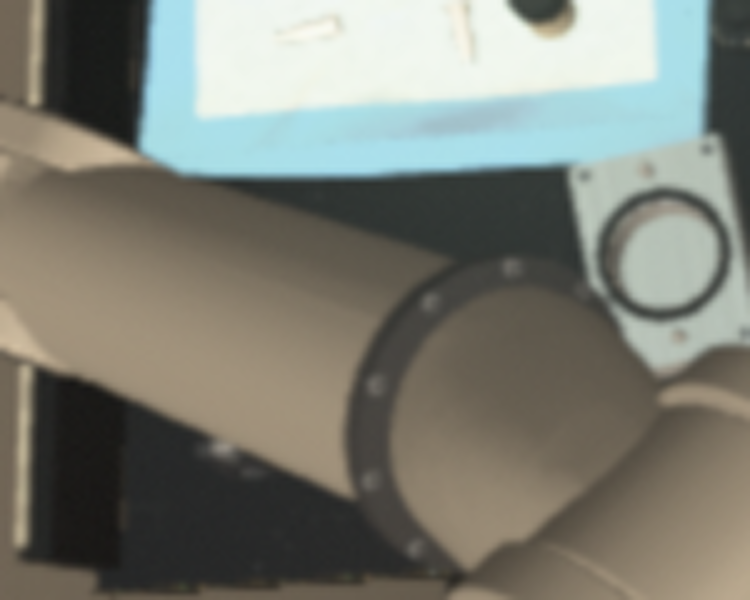

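View pics/c1_side.png

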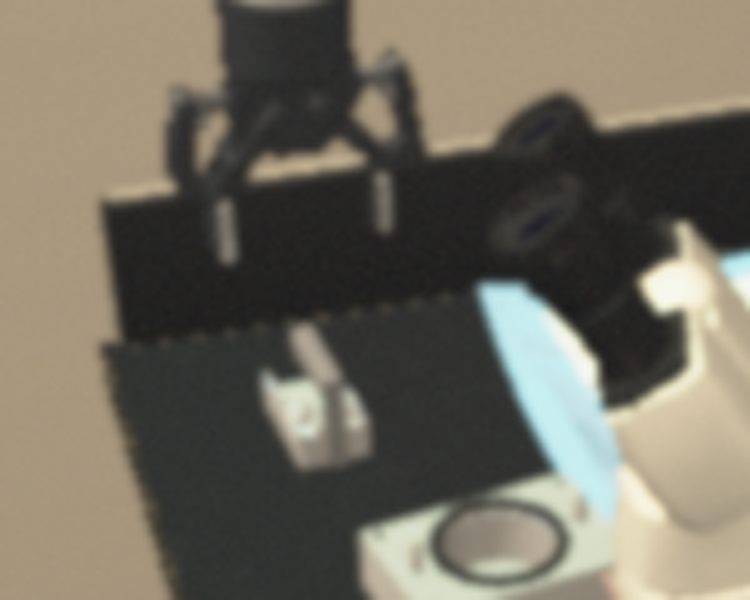

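Emit:
{"method": "play_rows", "body": {"deltas": [[0, 0, -1.5, 0, 0, 0, 0], [0, 0, -3, 0, 0, 0, 0], [0, 0, -4.5, 0, 0, 0, 0], [0, 0, -5.5, 0, 0, 0, 0], [0, 0, -6, 0, 0, 0, 0], [0, 0, -6, 0, 0, 0, 0], [0, 0, -6, 0, 0, 0, 0], [0, 0, -6, 0, 0, 0, 0], [0, 0, -6, 0, 0, 0, 0], [0, 0, -6, 0, 0, 0, 0]]}}

```text
time_s: 4.37
ee_pos: [0.4642, 0.308, 0.0694]
eef_rot: [[0.998, 0.066, 0.001], [0.066, -0.998, 0.001], [0.001, -0.001, -1.0]]
ft_force: [0.3, -0.7, -0.5]
gripper_width: 0.0856
```

```bash
python3 - <<'E'
from h import *
s=env.read_state(); print(s['time_s'],s['joints'].round(2),s['ee_pos'].round(4),s['eef_rot'].round(3))
for n,(x,y) in dict(side=(200,80)).items():
    im=cap(n,'2'); cv2.imwrite(f'pics/c2_{n}.png',cv2.resize(im['color'][y:y+120,x:x+150,::-1],None,fx=5,fy=5,interpolation=cv2.INTER_CUBIC))
    f=240/np.tan(np.radians(float(im['vertical_fov']))/2)
    p=(np.array(s['ee_pos'])-im['origin'])@im['orientation']; uv=p[:2]/p[2]*f+[im['cx'],im['cy']]
    print(n,uv,(uv-[x,y])*5)
E
```

```text
4.3667 [ -6.57  35.33 -43.77 110.55  33.    47.31 -64.54] [0.4642 0.308  0.0694] [[ 0.998  0.066  0.001]
 [ 0.066 -0.998  0.001]
 [ 0.001 -0.001 -1.   ]]
side [262.7407804  148.43796432] [313.70390202 342.18982159]
```

View pics/c2_side.png

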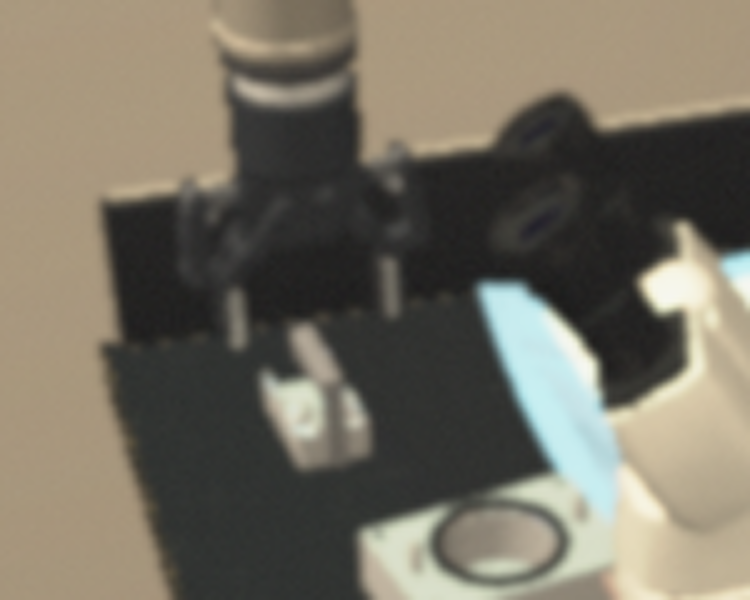

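Emit:
{"method": "play_rows", "body": {"deltas": [[0, 0.2, -1, 0, 0, 0, 0], [0, 0.3, -2, 0, 0, 0, 0], [0, 0.3, -2.8, 0, 0, 0, 0], [0, 0.3, -3.3, 0, 0, 0, 0], [0, 0.3, -3.3, 0, 0, 0, 0], [0, 0.3, -3.3, 0, 0, 0, 0], [0, 0.3, -3.3, 0, 0, 0, 130], [0, 0.3, -3.3, 0, 0, 0, 200], [0, 0.3, -3.3, 0, 0, 0, 255], [0, 0.3, -3.3, 0, 0, 0, 255]]}}

```text
time_s: 5.25
ee_pos: [0.4641, 0.3109, 0.0361]
eef_rot: [[0.998, 0.066, 0.001], [0.066, -0.998, 0.0], [0.001, -0.0, -1.0]]
ft_force: [0.1, -0.7, -0.2]
gripper_width: 0.0388
```

Emit:
{"method": "play_rows", "body": {"deltas": [[0, 0, 0, 0, 0, 0, 255], [0, 0, 0, 0, 0, 0, 255], [0, 0, 0, 0, 0, 0, 255], [0, 0, 0, 0, 0, 0, 255], [0, 0, 0, 0, 0, 0, 255], [0, 0, 0, 0, 0, 0, 255], [0, 0, 0.3, 0, 0, 0, 255], [0, 0, 0.7, 0, 0, 0, 255], [0, 0, 1.3, 0, 0, 0, 255], [0, 0, 2, 0, 0, 0, 255]]}}

```text
time_s: 6.08
ee_pos: [0.4635, 0.3105, 0.056]
eef_rot: [[0.998, 0.066, -0.001], [0.066, -0.998, -0.001], [-0.001, 0.0, -1.0]]
ft_force: [0.6, 0.1, -2.5]
gripper_width: 0.0132
```

```bash
python3 - <<'E'
from h import *
s=env.read_state(); print(s['time_s'],s['joints'].round(2),s['ee_pos'].round(4),s['eef_rot'].round(3),s['ft_force'])
for n,(x,y) in dict(side=(200,80)).items():
    im=cap(n,'3'); cv2.imwrite(f'pics/c3_{n}.png',cv2.resize(im['color'][y:y+120,x:x+150,::-1],None,fx=5,fy=5,interpolation=cv2.INTER_CUBIC))
E
```

```text
6.0833 [ -7.53  36.49 -42.91 110.72  34.07  46.27 -65.59] [0.4635 0.3105 0.056 ] [[ 0.998  0.066 -0.001]
 [ 0.066 -0.998 -0.001]
 [-0.001  0.    -1.   ]] [ 0.60213074  0.08989621 -2.54701969]
```

View pics/c3_side.png

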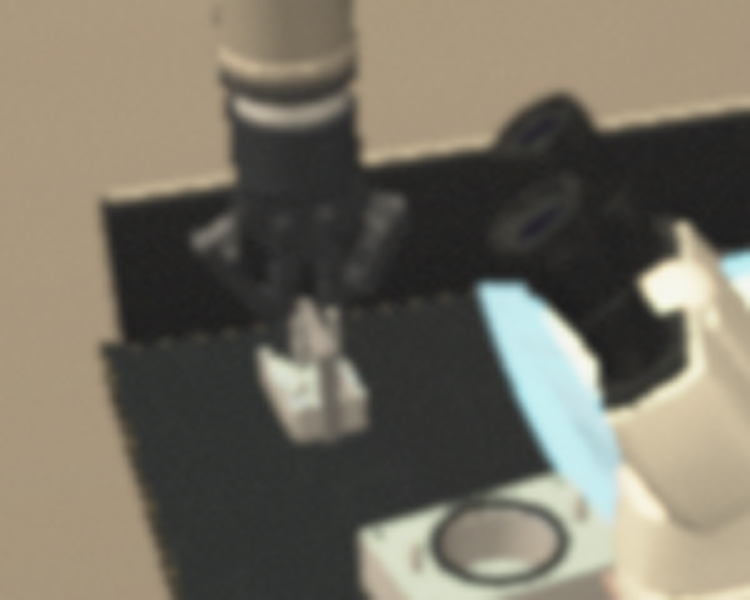

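Scoop gripped (opening 13 mm) and lifted with about 2.5 N of weight; the crop at (315,390) shows it hanging level. I'll fit a quick kinematic model to choose a pouring direction that can be reached.

```bash
cat > kin.py <<'E'
import numpy as np
from scipy.spatial.transform import Rotation as R
from scipy.optimize import least_squares
def Rz(a): return R.from_euler('z',a,degrees=True).as_matrix()
def Ry(a): return R.from_euler('y',a,degrees=True).as_matrix()
D=[([68.51851616,27.37832148,1.27773706,89.17780071,-0.6590297,63.55758035,-4.76172321],[0.17783003,-0.65054217,0.23029916]),
([56.3,1.33,-12.1,89.83,.29,88.9,9.67],[.298,-.3794,.4923]),
([2.54,19.17,-53.73,95.74,16.03,73.19,-50.49],[.4637,.31,.3275]),
([-3.76,30.99,-47.14,108.5,28.17,52.95,-60.65],[.4632,.3071,.1272]),
([-6.57,35.33,-43.77,110.55,33.,47.31,-64.54],[.4642,.308,.0694]),
([-7.53,36.49,-42.91,110.72,34.07,46.27,-65.59],[.4635,.3105,.056])]
def fk(q,p,s=(-1,-1,-1,-1)):
    h,L1,L2,L3,a,b,c=p
    A=Rz(s[0]*q[0])@Ry(q[1]);B=A@Rz(s[1]*q[2])@Ry(q[3]);C=B@Rz(s[2]*q[4])@Ry(q[5])
    x=np.array([0,0,h])+A@[a,0,L1]+B@[b,0,L2]+C@[c,0,L3]
    return x,C@Rz(s[3]*q[6])
E
python3 - <<'E'
from kin import *
import itertools
for s in itertools.product((-1,1),repeat=2):
    s=(-1,)+s+(-1,)
    r=least_squares(lambda p:np.concatenate([fk(q,p,s)[0]-x for q,x in D]),[.3,.35,.35,.25,0,0,0])
    print(s,r.cost,np.abs(r.fun).max(),r.x.round(4)); print(fk(D[5][0],r.x,s)[1].round(3))
E
```

```text
(-1, -1, -1, -1) 0.0033007935902729306 0.05601801509506274 [ 0.764   0.5161  0.436   0.7766  0.0748 -0.003   0.0325]
[[-0.998 -0.066 -0.001]
 [-0.066  0.998 -0.001]
 [ 0.001 -0.001 -1.   ]]
(-1, -1, 1, -1) 0.0034039821655081127 0.05676119925501985 [-0.0438  0.5247  0.4338 -0.0255  0.0683  0.0029  0.0258]
[[-0.461  0.721 -0.518]
 [ 0.489  0.693  0.529]
 [ 0.74  -0.009 -0.672]]
(-1, 1, -1, -1) 0.043557118127041765 0.16143149783855937 [-0.1813  1.0487  0.222  -0.2192  0.5651  0.5444  0.3867]
[[-0.45   0.816 -0.362]
 [ 0.753  0.128 -0.646]
 [-0.48  -0.563 -0.672]]
(-1, 1, 1, -1) 0.03134601557716983 0.12351115979683636 [-41.589    0.7479   0.199  -41.8146   0.5795   0.4294   0.3561]
[[ 0.499  0.867 -0.001]
 [ 0.867 -0.499  0.   ]
 [-0.    -0.001 -1.   ]]
```

```bash
cat >> kin.py <<'E'
def fk2(q,p):
    h,L1,L2,L3,a,b,c,ya,yb,yc,bx=p
    A=Rz(-q[0])@Ry(q[1]);A3=A@Rz(-q[2]);B=A3@Ry(q[3]);B5=B@Rz(-q[4]);C=B5@Ry(q[5])
    x=np.array([0,0,h])+Rz(-q[0])@[bx,ya,0]+A@[0,0,L1]+A3@[a,yb,0]+B@[b,0,L2]+B5@[0,yc,0]+C@[c,0,L3]
    return x,C@Rz(180-q[6])
E
python3 - <<'E'
from kin import *
for w in (1e-2,1e-3):
  for mask in ([1]*11,[1,1,1,1,1,1,1,0,0,0,0],[1,1,1,1,1,1,1,0,0,0,1]):
    m=np.array(mask);p0=np.array([.33,.35,.35,.3]+[0]*7.__int__()) if 0 else np.array([.33,.35,.35,.3,0,0,0,0,0,0,0])
    r=least_squares(lambda p:np.concatenate([fk2(q,p*m)[0]-x for q,x in D]+[w*(p-p0)]),p0)
    n=18
    print(w,np.abs(r.fun[:n]).max(),(r.x*m).round(3))
E
```

```text
File "<stdin>", line 4
    m=np.array(mask);p0=np.array([.33,.35,.35,.3]+[0]*7.__int__()) if 0 else np.array([.33,.35,.35,.3,0,0,0,0,0,0,0])
                                                       ^
SyntaxError: invalid decimal literal
```

```bash
python3 - <<'E'
from kin import *
for w in (1e-2,1e-3):
  for mask in ([1]*11,[1,1,1,1,1,1,1,0,0,0,0],[1,1,1,1,1,1,1,0,0,0,1]):
    m=np.array(mask);p0=np.array([.33,.35,.35,.3,0,0,0,0,0,0,0])
    r=least_squares(lambda p:np.concatenate([fk2(q,p*m)[0]-x for q,x in D]+[w*(p-p0)]),p0)
    print(w,np.abs(r.fun[:18]).max(),(r.x*m).round(3))
E
```

```text
0.01 0.00014481155524836975 [ 0.296  0.54   0.471  0.335  0.002 -0.001  0.    -0.031 -0.033  0.001
  0.   ]
0.01 0.06432402441869461 [ 0.246  0.729  0.517  0.379 -0.033  0.089  0.042  0.     0.     0.
  0.   ]
0.01 0.058026802816806916 [ 0.34   0.494  0.521  0.361 -0.06  -0.025  0.057  0.     0.     0.
  0.072]
0.001 3.129893679143514e-05 [ 0.287  0.542  0.473  0.327 -0.     0.     0.    -0.03  -0.031 -0.
 -0.   ]
0.001 0.06437466086661914 [ 0.22   0.729  0.517  0.353 -0.033  0.089  0.042  0.     0.     0.
  0.   ]
0.001 0.05796179944306973 [ 0.876  0.496  0.522  0.899 -0.062 -0.025  0.056  0.     0.     0.
  0.072]
```

```bash
python3 - <<'E'
from h import *
def plane(im,uv,z):
    f=240/np.tan(np.radians(float(im['vertical_fov']))/2)
    d=np.c_[(uv[:,0]-im['cx'])/f,(uv[:,1]-im['cy'])/f,np.ones(len(uv))]@np.array(im['orientation']).T
    o=np.array(im['origin']); return o+d*((z-o[2])/d[:,2])[:,None]
for n,box in(('top',(215,222,275,285)),('side',(262,165,328,218))):
    im=dict(np.load(f'{n}_0.npz')); x0,y0,x1,y1=box
    g=cv2.cvtColor(im['color'],cv2.COLOR_RGB2GRAY)[y0:y1,x0:x1]; k=8
    G=cv2.resize(g,None,fx=k,fy=k,interpolation=cv2.INTER_CUBIC)
    for th in(90,110):
        m=(G<th).astype(np.uint8); nl,lab,st,ce=cv2.connectedComponentsWithStats(m)
        for i in range(1,nl):
            x,y,w,h,a=st[i]
            if a>300*1 and w<50*k and x>0 and y>0 and w>10*k:
                cs,_=cv2.findContours((lab==i).astype(np.uint8),cv2.RETR_EXTERNAL,cv2.CHAIN_APPROX_NONE)
                c=max(cs,key=cv2.contourArea)[:,0].astype(float); uv=(c+.5)/k-.5+[x0,y0]
                P=plane(im,uv,.048); (cx,cy),ax,an=cv2.fitEllipse(P[:,:2].astype(np.float32)); print(n,th,'ring',cx,cy,ax)
# edge fit of plates using grey mask
def rect(n,box,z,th=120):
    im=dict(np.load(f'{n}_0.npz')); x0,y0,x1,y1=box
    g=cv2.cvtColor(im['color'],cv2.COLOR_RGB2GRAY)[y0:y1,x0:x1];k=8
    G=cv2.resize(g,None,fx=k,fy=k,interpolation=cv2.INTER_CUBIC)
    cs,_=cv2.findContours((G>th).astype(np.uint8),cv2.RETR_EXTERNAL,cv2.CHAIN_APPROX_NONE)
    c=max(cs,key=cv2.contourArea)[:,0].astype(float); uv=(c+.5)/k-.5+[x0,y0]
    P=plane(im,uv,z); print(n,th,cv2.minAreaRect(P[:,:2].astype(np.float32)))
for th in(90,120): rect('top',(215,225,275,282),.044,th); rect('top',(378,250,424,305),.012,th); rect('side',(275,308,352,356),.012,th)
# microscope check: depth of foot/known height
E
```

```text
top 90 ring 0.5243732929229736 0.1169004738330841 (0.0750468522310257, 0.07604619115591049)
top 110 ring 0.5244347453117371 0.11692263185977936 (0.07736969739198685, 0.0781862884759903)
top 90 ((0.5347704291343689, 0.13028556108474731), (0.1690402776002884, 0.1186806932091713), 9.736331939697266)
top 90 ((0.42283108830451965, -0.34495335817337036), (0.08939823508262634, 0.1296440064907074), 77.36485290527344)
side 90 ((0.4217153489589691, -0.35131701827049255), (0.09760291129350662, 0.13015808165073395), 77.2347183227539)
top 120 ((0.5356829166412354, 0.1312505006790161), (0.16703453660011292, 0.11654206365346909), 9.79989242553711)
top 120 ((0.422853946685791, -0.34510114789009094), (0.08612237870693207, 0.1268109530210495), 77.35517883300781)
side 120 ((0.42184633016586304, -0.3508768081665039), (0.09377613663673401, 0.1280641257762909), 77.31118774414062)
```

```bash
cat >> kin.py <<'E'
P0=np.array([.287,.542,.473,.327,0,0,0,-.03,-.031,0,0])
LO=np.array([-169.35,-19.33,-80.79,13.8,-78.32,9.67,-169.56]);HI=np.array([169.35,120.38,83.38,139.57,258.32,109.79,169.56])
def jac(q,p):
    J=np.zeros((6,7));x0,R0=fk2(q,p)
    for i in range(7):
        d=np.array(q,float);d[i]+=.01;x,Rr=fk2(d,p);J[:3,i]=(x-x0)/np.radians(.01);J[3:,i]=R.from_matrix(Rr@R0.T).as_rotvec()/np.radians(.01)
    return J,x0,R0
def track(q,poses,p):
    q=np.array(q,float)
    out=[]
    for x,Rt in poses:
        for _ in range(4):
            J,x0,R0=jac(q,p);e=np.r_[x-x0,R.from_matrix(Rt@R0.T).as_rotvec()]
            q=q+np.degrees(J.T@np.linalg.solve(J@J.T+1e-5*np.eye(6),e)); q=np.clip(q,LO,HI)
        out.append((q.copy(),np.linalg.norm(x-fk2(q,p)[0])))
    return out
E
cat > pour.py <<'E'
from kin import *
from workcell import env
s=env.read_state();q0=s['joints']
C=np.array([.524,.1145])
def posecalc(phi,th,up,sp_z,grip=(5,0,55)):
    # scoop -x azimuth phi; tilt th; spout at C - up*dir, height sp_z ; tool frame vs scoop: z=-scoop z, tool x = scoop +/-y
    xs=-np.array([np.cos(np.radians(phi)),np.sin(np.radians(phi)),0]);zs=np.array([0,0,1.]);ys=np.cross(zs,xs)
    Rs=R.from_rotvec(-np.radians(th)*ys).as_matrix()@np.c_[xs,ys,zs]  # check: -x goes down
    sp=np.r_[C+up*xs[:2],sp_z]
    o=sp-Rs@(np.array([-40,0,12])/1e3)
    g=o+Rs@(np.array(grip)/1e3)
    Rt=np.c_[Rs[:,1],Rs[:,0],-Rs[:,2]]  # tool x=+ys, tool y = z x x = 
    return g+Rt[:,2]*.019,Rt,Rs
if __name__=='__main__':
    print(s['eef_rot'].round(2),posecalc(94,0,0,.1)[1].round(2))
    from scipy.spatial.transform import Slerp
    for dp in(0,30,60,90,120,150,-60,-90,-120):
        phi=94+dp
        a=(s['ee_pos'],np.array(s['eef_rot']))
        b=posecalc(phi,0,.008,.13)[:2]
        pts=[(a[0]+[0,0,.1*f],a[1]) for f in np.linspace(0,1,5)]
        a2=pts[-1]
        for f in np.linspace(0,1,30): pts.append((a2[0]*(1-f)+b[0]*f,R.from_euler('z',dp*f,degrees=True).as_matrix()@a[1]))
        for f in np.linspace(0,1,8): pts.append(posecalc(phi,0,.008,.13-.055*f)[:2])
        for th in range(0,52,2): pts.append(posecalc(phi,th,.008,.075)[:2])
        o=track(q0,pts,P0); print(dp,'maxerr',max(e for _,e in o).round(4),[int(i) for i,(_,e) in enumerate(o) if e>.003][:3],o[42][0].round(0),o[-1][0].round(0))
E
python3 pour.py
```

```text
[[ 1.    0.07  0.  ]
 [ 0.07 -1.    0.  ]
 [ 0.   -0.   -1.  ]] [[ 1.    0.07 -0.  ]
 [ 0.07 -1.   -0.  ]
 [ 0.    0.   -1.  ]]
0 maxerr 0.0 [] [ 22.  31. -45. 113.  29.  48. -35.] [-19.  41. -29. 104.  51.  88. -70.]
30 maxerr 0.0 [] [ 25.  35. -51. 109.  34.  52.  -9.] [-17.  35. -35. 120.  70.  77. -64.]
60 maxerr 0.0 [] [ 26.  40. -57. 106.  40.  57.  15.] [ -6.  30. -44. 134.  96.  65. -59.]
90 maxerr 0.0371 [66, 67, 68] [ 27.  44. -63. 105.  46.  61.  39.] [ 24.  33. -62. 140. 128.  54. -46.]
120 maxerr 0.0125 [67, 68] [ 27.  48. -70. 105.  51.  65.  63.] [ 57.  54. -81. 139. 133.  33.   3.]
150 maxerr 0.0093 [50, 51, 52] [ 28.  52. -76. 107.  55.  69.  87.] [ 64.  62. -81. 127.  52.  18. 113.]
-60 maxerr 0.0 [] [ 10.  24. -33. 119.  19.  42. -91.] [ -9.  50. -24.  83.  19. 102. -94.]
-90 maxerr 0.0 [] [   2.   22.  -27.  120.   15.   41. -121.] [   0.   51.  -25.   81.    4.   99. -111.]
-120 maxerr 0.0 [] [  -6.   22.  -21.  119.   12.   41. -150.] [  11.   49.  -26.   87.  -10.   89. -126.]
```

```bash
python3 - <<'E'
from pour import *
x0=s['ee_pos'];print(x0)
b=posecalc(94,0,.010,.070,(7,0,55))[0];print('level',((b-x0)*100).round(2),b)
for th in range(0,56,5):
    t=posecalc(94,th,.010,.070,(7,0,55)); print(th,((t[0]-b)*100).round(2),(R.from_matrix(t[1]@posecalc(94,0,0,.07)[1].T).as_rotvec(degrees=True)).round(1), t[0].round(3))
E
```

```text
[0.4643074  0.31130267 0.05757804]
level [  6.37 -25.37   3.64] [0.52797612 0.05763885 0.094     ]
0 [0. 0. 0.] [0. 0. 0.] [0.528 0.058 0.094]
5 [-0.02  0.23  0.4 ] [-5.  -0.3 -0. ] [0.528 0.06  0.098]
10 [-0.03  0.49  0.78] [-10.   -0.7  -0. ] [0.528 0.063 0.102]
15 [-0.05  0.78  1.13] [-15.  -1.   0.] [0.527 0.065 0.105]
20 [-0.08  1.1   1.46] [-20.   -1.4  -0. ] [0.527 0.069 0.109]
25 [-0.1   1.45  1.76] [-24.9  -1.7  -0. ] [0.527 0.072 0.112]
30 [-0.13  1.83  2.03] [-29.9  -2.1   0. ] [0.527 0.076 0.114]
35 [-0.16  2.22  2.26] [-34.9  -2.4   0. ] [0.526 0.08  0.117]
40 [-0.18  2.64  2.46] [-39.9  -2.8  -0. ] [0.526 0.084 0.119]
45 [-0.21  3.07  2.62] [-44.9  -3.1   0. ] [0.526 0.088 0.12 ]
50 [-0.25  3.51  2.74] [-49.9  -3.5  -0. ] [0.526 0.093 0.121]
55 [-0.28  3.96  2.83] [-54.9  -3.8  -0. ] [0.525 0.097 0.122]
```

Emit:
{"method": "play_rows", "body": {"deltas": [[0, 0, 0.5, 0, 0, 0, 255], [0, 0, 1.3, 0, 0, 0, 255], [0, 0, 2.3, 0, 0, 0, 255], [0, 0, 3.5, 0, 0, 0, 255], [0.1, -0.3, 4.7, 0, 0, 0, 255], [0.3, -1, 5.8, 0, 0, 0, 255], [0.6, -2.1, 6.8, 0, 0, 0, 255], [0.9, -3.6, 7.5, 0, 0, 0, 255], [1.4, -5.4, 7.9, 0, 0, 0, 255], [1.9, -7.4, 8, 0, 0, 0, 255]]}}

```text
time_s: 6.97
ee_pos: [0.4836, 0.2364, 0.1377]
eef_rot: [[0.998, 0.067, 0.002], [0.067, -0.998, 0.001], [0.002, -0.001, -1.0]]
ft_force: [-0.3, 1.3, -1.6]
gripper_width: 0.0132
```

Emit:
{"method": "play_rows", "body": {"deltas": [[0.5, -2.1, 0, 0, 0, 0, 255], [1, -4.2, 0, 0, 0, 0, 255], [1.5, -6.3, 0, 0, 0, 0, 255], [2, -8.4, 0, 0, 0, 0, 255], [2.5, -10.4, 0, 0, 0, 0, 255], [3, -12.4, 0, 0, 0, 0, 255], [3.5, -14.3, -0.2, 0, 0, 0, 255], [4, -16, -0.6, 0, 0, 0, 255], [4.3, -17.2, -1, 0, 0, 0, 255], [4.5, -18, -1.5, 0, 0, 0, 255]]}}

```text
time_s: 7.8
ee_pos: [0.5284, 0.0545, 0.1212]
eef_rot: [[0.998, 0.064, 0.001], [0.064, -0.998, -0.001], [0.001, 0.001, -1.0]]
ft_force: [0.8, 0.5, -1.8]
gripper_width: 0.0131
```

```bash
python3 - <<'E'
from h import *
s=env.read_state(); print(s['time_s'],s['joints'].round(2),s['ee_pos'].round(4),s['eef_rot'].round(3),s['gripper_width'])
for n,(x,y) in dict(top=(180,210),side=(230,120)).items():
    im=cap(n,'4'); cv2.imwrite(f'pics/c4_{n}.png',cv2.resize(im['color'][y:y+120,x:x+150,::-1],None,fx=5,fy=5,interpolation=cv2.INTER_CUBIC))
E
```

```text
7.8 [ 23.69  28.82 -46.01 112.16  26.94  50.15 -32.92] [0.5284 0.0545 0.1212] [[ 0.998  0.064  0.001]
 [ 0.064 -0.998 -0.001]
 [ 0.001  0.001 -1.   ]] 0.01305210541143862
```

View pics/c4_top.png

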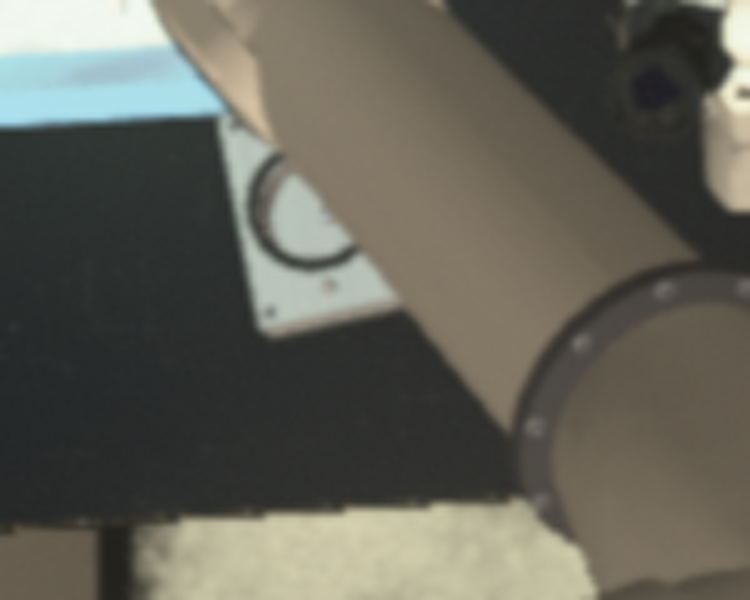

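View pics/c4_side.png

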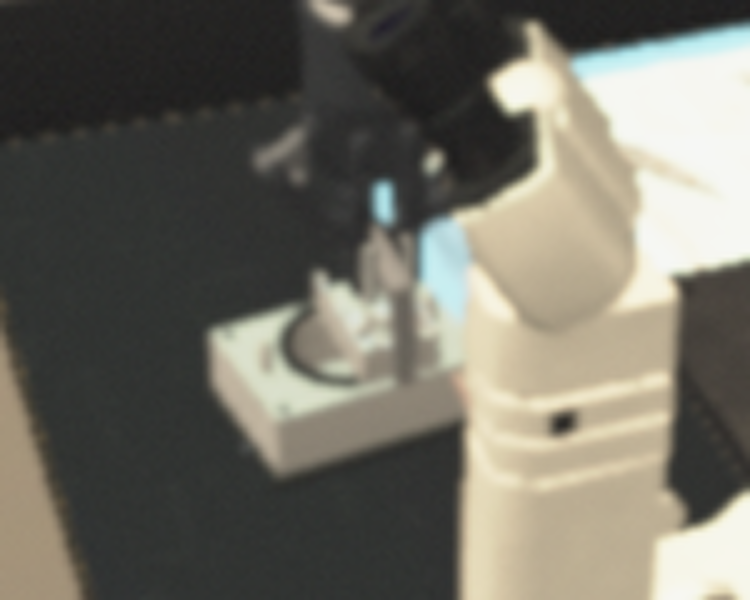

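Emit:
{"method": "play_rows", "body": {"deltas": [[0, 0, -0.5, 0, 0, 0, 255], [0, 0, -1.2, 0, 0, 0, 255], [0, 0, -2, 0, 0, 0, 255], [0, 0, -2.5, 0, 0, 0, 255], [0, 0, -2.7, 0, 0, 0, 255], [0, 0.1, -2.6, -2, 0, 0, 255], [0, 0.2, -2.4, -5, -0.3, 0, 255], [0, 0.4, -2.2, -8, -0.5, 0, 255], [0, 0.5, -2, -10, -0.7, 0, 255], [0, 0.6, -1.9, -12, -0.8, 0, 255]]}}

```text
time_s: 8.73
ee_pos: [0.528, 0.0639, 0.102]
eef_rot: [[0.998, 0.066, 0.015], [0.068, -0.976, -0.209], [0.001, 0.21, -0.978]]
ft_force: [0.3, 0.1, -2.0]
gripper_width: 0.0131
```

```bash
python3 - <<'E'
from h import *
s=env.read_state(); print(s['time_s'],s['joints'].round(2),s['ee_pos'].round(4),s['eef_rot'].round(3),s['gripper_width'])
for n,(x,y) in dict(top=(180,210),side=(230,120)).items():
    im=cap(n,'5'); cv2.imwrite(f'pics/c5_{n}.png',cv2.resize(im['color'][y:y+120,x:x+150,::-1],None,fx=5,fy=5,interpolation=cv2.INTER_CUBIC))
from pour import *
for th in range(12,53,4):
    t=posecalc(94,th,.010,.070,(7,0,55)); print(th,((t[0]-s['ee_pos'])*100).round(2),(R.from_matrix(t[1]@np.array(s['eef_rot']).T).as_rotvec(degrees=True)).round(1))
E
```

```text
8.7333 [ 10.08  30.01 -39.28 112.31  37.22  54.92 -46.99] [0.528  0.0639 0.102 ] [[ 0.998  0.066  0.015]
 [ 0.068 -0.976 -0.209]
 [ 0.001  0.21  -0.978]] 0.013070489576399955
12 [-0.02 -0.18  0.14] [-0.  0. -0.]
16 [-0.04  0.06  0.42] [-4.  -0.2 -0. ]
20 [-0.06  0.32  0.68] [-8.  -0.5 -0. ]
24 [-0.08  0.6   0.92] [-12.   -0.8  -0. ]
28 [-0.1   0.89  1.14] [-16.   -1.1  -0. ]
32 [-0.12  1.2   1.34] [-20.   -1.4  -0. ]
36 [-0.14  1.52  1.52] [-24.   -1.6  -0. ]
40 [-0.16  1.85  1.67] [-28.   -1.9  -0. ]
44 [-0.19  2.2   1.81] [-32.   -2.2  -0. ]
48 [-0.21  2.55  1.91] [-35.9  -2.5  -0. ]
52 [-0.24  2.91  2.  ] [-39.9  -2.8  -0. ]
```

View pics/c5_top.png

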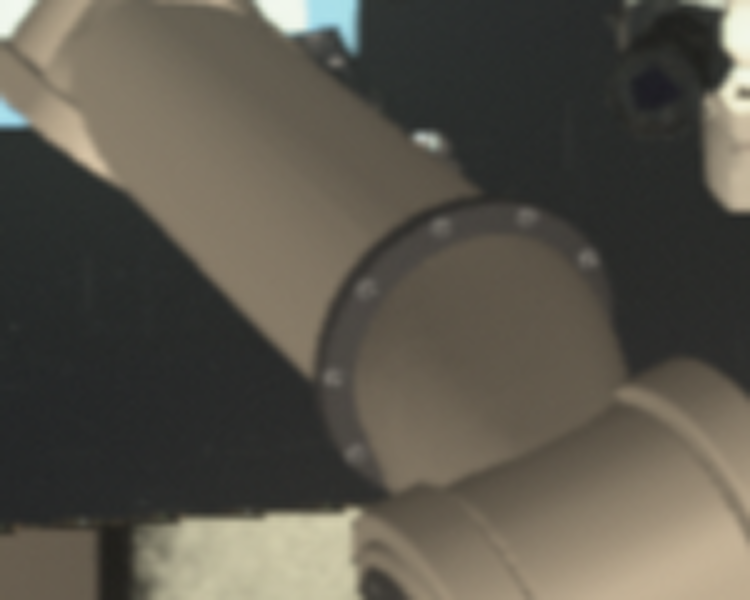

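View pics/c5_side.png

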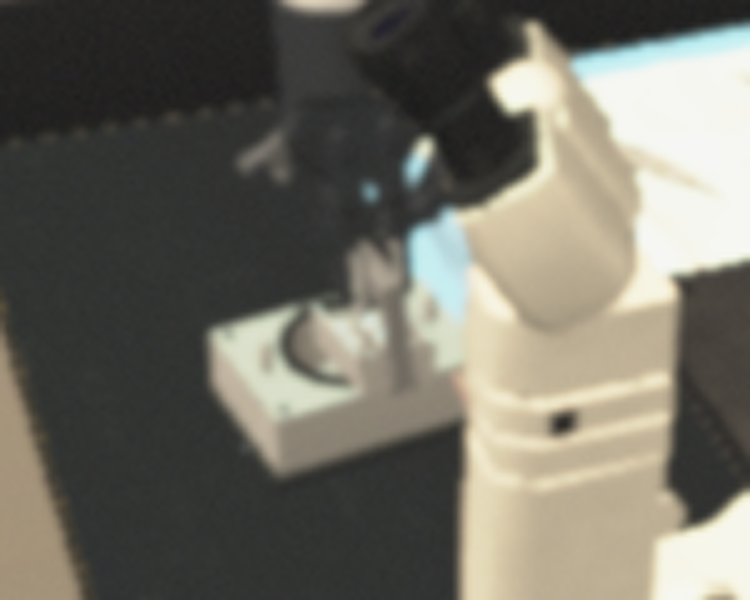

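Emit:
{"method": "play_rows", "body": {"deltas": [[0, -0.1, 0.3, -2, 0, 0, 255], [0, 0, 0.4, -4, -0.2, 0, 255], [0, 0.15, 0.55, -6, -0.4, 0, 255], [0, 0.3, 0.7, -8, -0.5, 0, 255], [0, 0.45, 0.8, -10, -0.6, 0, 255], [-0.1, 0.6, 0.9, -12, -0.8, 0, 255], [-0.1, 0.75, 1, -14, -1, 0, 255], [-0.1, 0.9, 1.15, -16, -1.1, 0, 255], [-0.1, 1.05, 1.25, -18, -1.2, 0, 255], [-0.1, 1.2, 1.35, -20, -1.4, 0, 255]]}}

```text
time_s: 9.67
ee_pos: [0.527, 0.0747, 0.115]
eef_rot: [[0.998, 0.055, 0.036], [0.066, -0.846, -0.53], [0.001, 0.531, -0.847]]
ft_force: [0.6, 0.3, -1.6]
gripper_width: 0.0128
```

```bash
python3 - <<'E'
from h import *
s=env.read_state(); print(s['time_s'],s['joints'].round(2),s['ee_pos'].round(4),s['ft_force'].round(1))
for n,(x,y) in dict(side=(230,120)).items():
    im=cap(n,'6'); cv2.imwrite(f'pics/c6_{n}.png',cv2.resize(im['color'][y:y+120,x:x+150,::-1],None,fx=5,fy=5,interpolation=cv2.INTER_CUBIC))
from pour import *
for th in (32,36,40,44,48,52):
    t=posecalc(94,th,.010,.070,(7,0,55)); print(th,((t[0]-s['ee_pos'])*100).round(2),(R.from_matrix(t[1]@np.array(s['eef_rot']).T).as_rotvec(degrees=True)).round(1))
E
```

```text
9.6667 [ -6.4   33.78 -33.4  109.1   46.77  71.64 -61.79] [0.527  0.0747 0.115 ] [ 0.6  0.3 -1.6]
32 [0.   0.1  0.07] [0.1 0.  0.1]
36 [-0.02  0.42  0.25] [-3.9 -0.2  0.1]
40 [-0.04  0.75  0.4 ] [-7.9 -0.5  0.1]
44 [-0.07  1.1   0.53] [-11.9  -0.8   0.1]
48 [-0.09  1.45  0.64] [-15.9  -1.1   0.1]
52 [-0.12  1.8   0.72] [-19.9  -1.4   0.1]
```

View pics/c6_side.png

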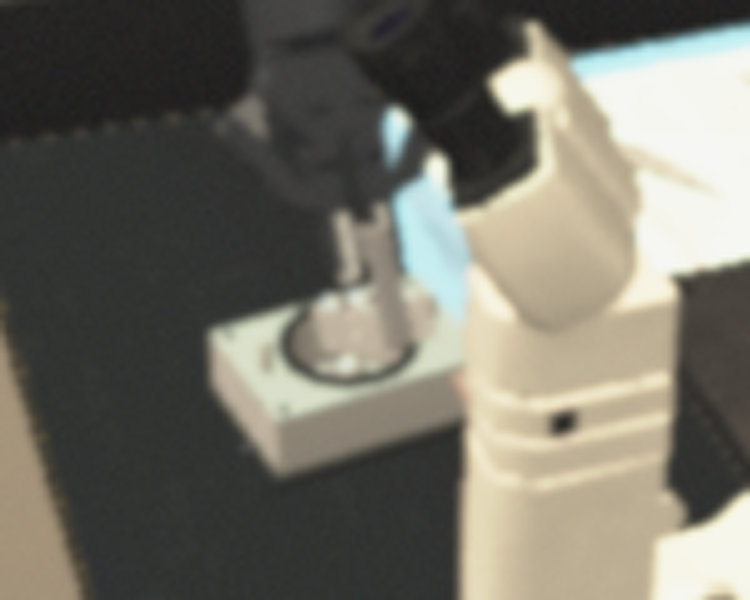

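The balls are leaving: bright spots sit in the chamber near crop (350,365). I'll tilt on to 52° and hold there.

Emit:
{"method": "play_rows", "body": {"deltas": [[0, 0.2, 0.1, -2.5, 0, 0, 255], [0, 0.4, 0.2, -5, -0.3, 0, 255], [0, 0.6, 0.3, -7.5, -0.5, 0, 255], [0, 0.8, 0.4, -10, -0.7, 0, 255], [0, 1, 0.5, -12.5, -0.8, 0, 255], [-0.1, 1.3, 0.6, -15, -1, 0, 255], [-0.1, 1.5, 0.65, -17.5, -1.2, 0, 255], [-0.1, 1.8, 0.7, -20, -1.4, 0, 255], [-0.1, 1.8, 0.7, -20, -1.4, 0, 255], [-0.1, 1.8, 0.7, -20, -1.4, 0, 255]]}}

```text
time_s: 10.55
ee_pos: [0.5257, 0.093, 0.1214]
eef_rot: [[0.998, 0.041, 0.054], [0.067, -0.614, -0.786], [0.001, 0.788, -0.616]]
ft_force: [0.4, -0.4, -1.3]
gripper_width: 0.0131
```

Emit:
{"method": "play_rows", "body": {"deltas": [[0, 0, 0, 0, 0, 0, 255], [0, 0, 0, 0, 0, 0, 255], [0, 0, 0, 0, 0, 0, 255], [0, 0, 0, 0, 0, 0, 255], [0, 0, 0.5, 0, 0, 0, 255], [0, 0, 1.5, 0, 0, 0, 255], [0, 0, 3, 0, 0, 0, 255], [0, 0, 5, 0, 0, 0, 255], [0, 0, 7, 0, 0, 0, 255], [0, 0, 9, 0, 0, 0, 255]]}}

```text
time_s: 11.38
ee_pos: [0.5258, 0.0929, 0.2147]
eef_rot: [[0.998, 0.039, 0.055], [0.067, -0.613, -0.787], [0.003, 0.789, -0.614]]
ft_force: [-0.2, 0.2, -1.1]
gripper_width: 0.013
```

```bash
python3 - <<'E'
from h import *
s=env.read_state(); print(s['time_s'],s['joints'].round(2),s['ee_pos'].round(4),s['ft_force'].round(1))
for n,(x,y) in dict(top=(180,210),side=(230,120)).items():
    im=cap(n,'7'); cv2.imwrite(f'pics/c7_{n}.png',cv2.resize(im['color'][y:y+120,x:x+150,::-1],None,fx=5,fy=5,interpolation=cv2.INTER_CUBIC))
E
```

```text
11.3833 [-18.8   34.31 -29.32 102.38  49.07  94.52 -63.99] [0.5258 0.0929 0.2147] [-0.2  0.2 -1.1]
```

View pics/c7_top.png

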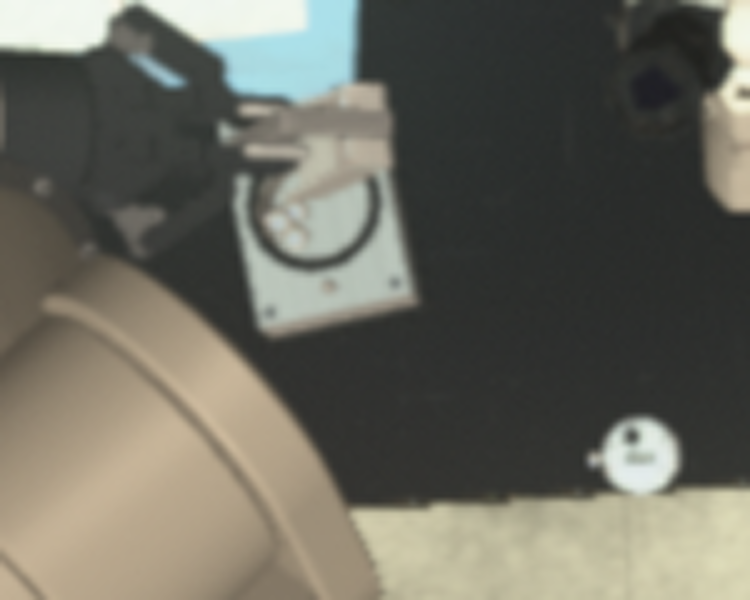

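View pics/c7_side.png

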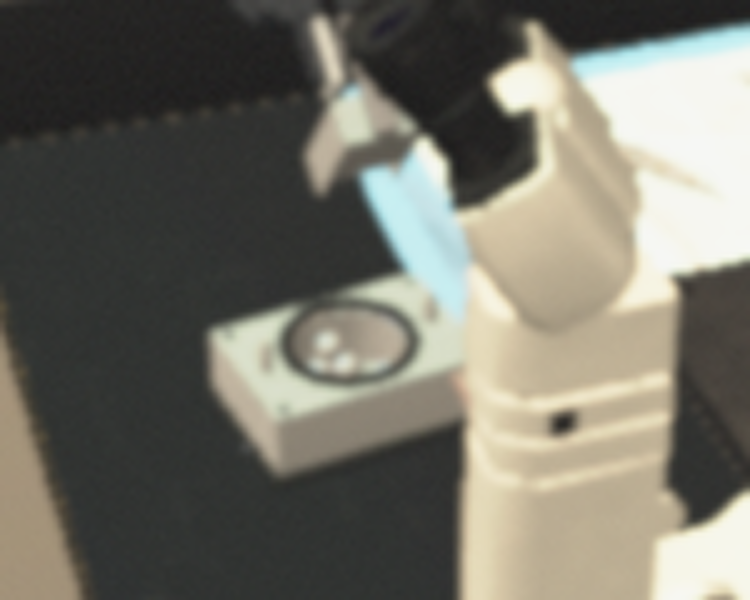

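Emit:
{"method": "play_rows", "body": {"deltas": [[0, 0, 0.5, 5, 0.3, 0, 255], [-0.2, 1, 0.5, 10, 0.7, 0, 255], [-0.8, 3, 0.5, 15, 1, 0, 255], [-1.6, 6, 0.5, 20.5, 1.4, 0, 255], [-2.5, 9, 0.5, 26, 1.8, 0, 255], [-3.4, 12, 0.2, 31, 2.1, 0, 255], [-4.2, 15, 0, 36, 2.5, 0, 255], [-5, 18, -1, 41.5, 2.9, 0, 255], [-5.7, 20, -2, 47, 3.3, 0, 255], [-6.1, 21.8, -3, 51.9, 3.6, 0, 255]]}}

```text
time_s: 12.32
ee_pos: [0.4639, 0.3126, 0.1829]
eef_rot: [[0.998, 0.068, 0.001], [0.068, -0.998, 0.003], [0.001, -0.003, -1.0]]
ft_force: [0.3, -0.7, -1.4]
gripper_width: 0.0126
```

```bash
python3 - <<'E'
from h import *
from kin import R
s=env.read_state(); print(s['time_s'],s['joints'].round(2),s['ee_pos'].round(4),s['eef_rot'].round(3),s['ft_force'].round(1))
a=np.radians(4);T=np.array([[np.cos(a),np.sin(a),0],[np.sin(a),-np.cos(a),0],[0,0,-1]])
print(R.from_matrix(T@np.array(s['eef_rot']).T).as_rotvec(degrees=True))
for n,(x,y) in dict(top=(180,210),side=(230,90)).items():
    im=cap(n,'8'); cv2.imwrite(f'pics/c8_{n}.png',cv2.resize(im['color'][y:y+120,x:x+150,::-1],None,fx=5,fy=5,interpolation=cv2.INTER_CUBIC))
E
```

```text
12.3167 [ -4.6   26.02 -45.79 105.71  21.85  57.3  -55.63] [0.4639 0.3126 0.1829] [[ 0.998  0.068  0.001]
 [ 0.068 -0.998  0.003]
 [ 0.001 -0.003 -1.   ]] [ 0.3 -0.7 -1.4]
[-0.16638703  0.04914799  0.12318007]
```

View pics/c8_top.png

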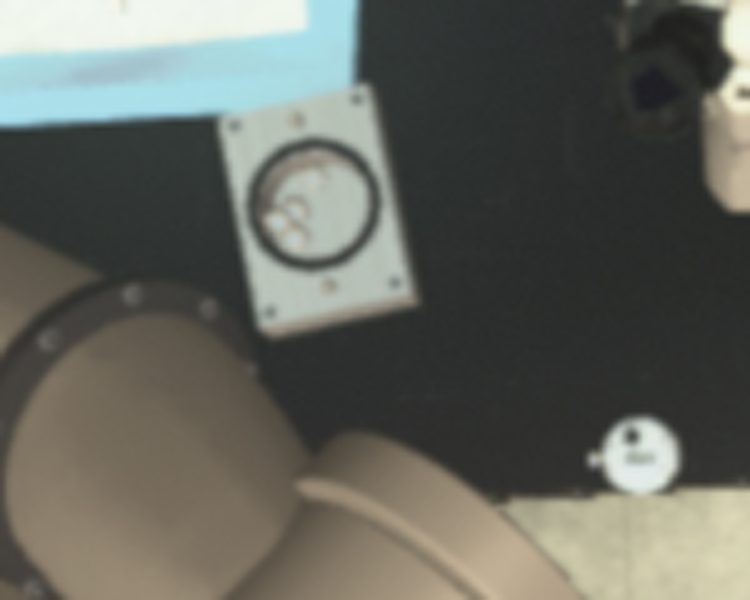

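View pics/c8_side.png

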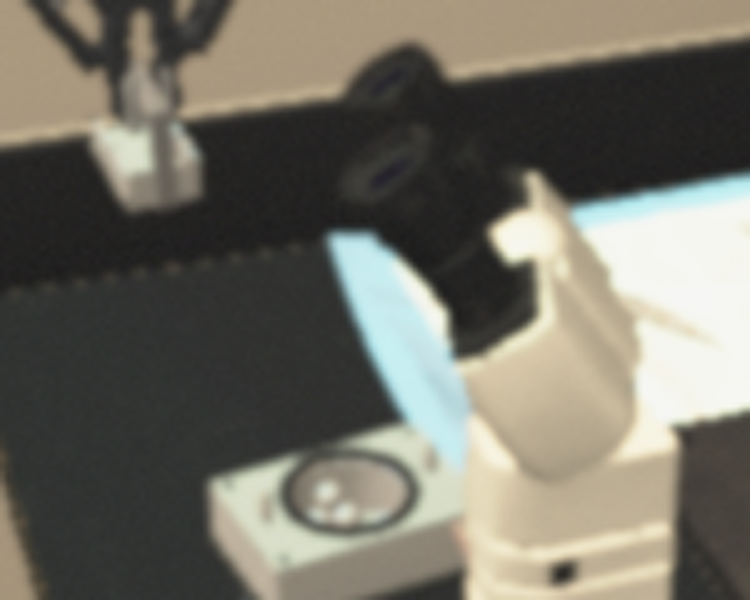

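```bash
python3 - <<'E'
from h import *
t=dict(np.load('top_8.npz'))['color'];s=dict(np.load('side_8.npz'))['color']
a=cv2.resize(t[233:268,225:260,::-1],(400,400),interpolation=cv2.INTER_CUBIC);b=cv2.resize(s[175:202,280:318,::-1],(400,300),interpolation=cv2.INTER_CUBIC)
b=cv2.copyMakeBorder(b,0,100,0,0,0);cv2.imwrite('pics/ch.png',np.hstack([a,b]))
E
```

```text
(no output)
```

View pics/ch.png

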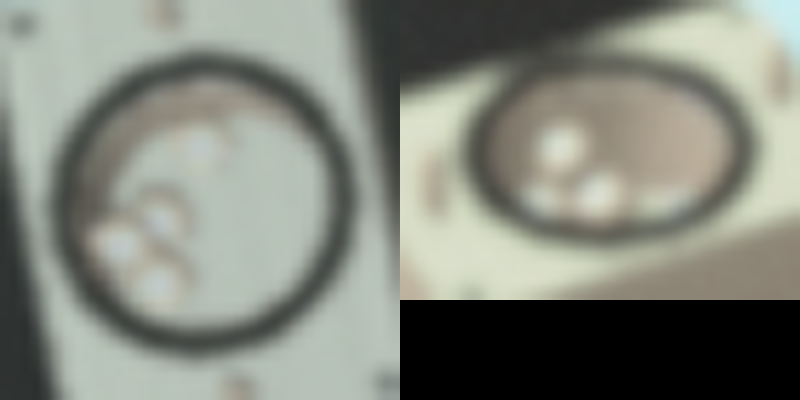

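Emit:
{"method": "play_rows", "body": {"deltas": [[0, 0, -2, 0, 0, 0, 255], [0, 0, -4, 0, 0, 0, 255], [0, 0, -6, 0, 0, 0, 255], [0, 0, -8, 0, 0, 0, 255], [0, 0, -10, 0, 0, 0, 255], [0, 0, -12, 0, 0, 0, 255], [0, 0, -13.3, 0, 0, 0, 255], [0, 0, -13.8, 0, 0, 0, 255], [0, 0, -14, 0, 0, 0, 255], [0, 0, -14, 0, 0, 0, 255]]}}

```text
time_s: 13.25
ee_pos: [0.4652, 0.3109, 0.0426]
eef_rot: [[0.998, 0.066, 0.0], [0.066, -0.998, -0.002], [0.0, 0.002, -1.0]]
ft_force: [1.0, 0.0, -2.3]
gripper_width: 0.0131
```

The chamber crop shows all four balls in, at (120,240), (160,215), (158,283) and (205,145). Next I set the scoop down.

Emit:
{"method": "play_rows", "body": {"deltas": [[0, 0, -0.2, 0, 0, 0, 255], [0, 0, -0.4, 0, 0, 0, 255], [0, 0, -0.55, 0, 0, 0, 255], [0, 0, -0.65, 0, 0, 0, 255], [0, 0, -0.65, 0, 0, 0, 255], [0, 0, -0.65, 0, 0, 0, 255], [0, 0, -0.65, 0, 0, 0, 150], [0, 0, -0.65, 0, 0, 0, 80], [0, 0, -0.65, 0, 0, 0, 0], [0, 0, -0.65, 0, 0, 0, 0]]}}

```text
time_s: 14.08
ee_pos: [0.4649, 0.3109, 0.0359]
eef_rot: [[0.998, 0.066, 0.0], [0.066, -0.998, -0.002], [-0.0, 0.002, -1.0]]
ft_force: [0.5, 0.0, -0.2]
gripper_width: 0.0611
```

Emit:
{"method": "play_rows", "body": {"deltas": [[0, 0, 0, 0, 0, 0, 0], [0, 0, 0, 0, 0, 0, 0], [0, 0, 0, 0, 0, 0, 0], [0, 0, 0.5, 0, 0, 0, 0], [0, 0, 1.5, 0, 0, 0, 0], [0, 0, 3, 0, 0, 0, 0], [0, 0, 5, 0, 0, 0, 0], [0, 0, 8, 0, 0, 0, 0], [0, 0, 12, 0, 0, 0, 0], [0, 0, 16, 0, 0, 0, 0]]}}

```text
time_s: 14.92
ee_pos: [0.464, 0.3106, 0.1977]
eef_rot: [[0.998, 0.067, -0.001], [0.067, -0.998, -0.002], [-0.001, 0.002, -1.0]]
ft_force: [1.3, 0.8, 0.5]
gripper_width: 0.0853
```

```bash
python3 - <<'E'
from h import *
s=env.read_state(); print(s['time_s'],s['joints'].round(2),s['ee_pos'].round(4),s['gripper_width'])
for n,(x,y) in dict(side=(200,90)).items():
    im=cap(n,'9'); cv2.imwrite(f'pics/c9_{n}.png',cv2.resize(im['color'][y:y+120,x:x+150,::-1],None,fx=5,fy=5,interpolation=cv2.INTER_CUBIC))
E
```

```text
14.9167 [ -3.95  25.13 -46.4  104.82  21.02  59.17 -54.87] [0.464  0.3106 0.1977] 0.08529945398296845
```

View pics/c9_side.png

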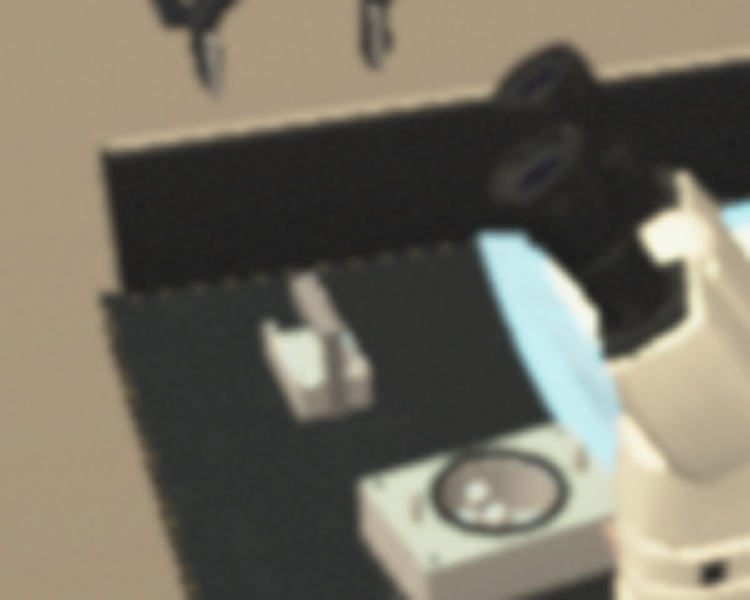

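The scoop stands upright and empty at its old place (crop (318,350)). Now I cross back over to jar_upper.

Emit:
{"method": "play_rows", "body": {"deltas": [[0, 0, 3, 0, 0, -0.5, 0], [0, 0, 6.5, 0, 0, -1, 0], [0, -0.5, 10, 0, 0, -1.5, 0], [-0.2, -1.5, 13.8, 0, 0, -2, 0], [-0.4, -3, 17.5, 0, 0, -3, 0], [-0.7, -5, 21, 0, 0, -4, 0], [-1, -7, 24.5, 0, 0, -5, 0], [-1.3, -9.5, 27.5, 0, 0, -6, 0], [-1.6, -12.5, 30, 0, 0, -7, 0], [-1.9, -16.5, 31, 0, 0, -8, 0]]}}

```text
time_s: 15.8
ee_pos: [0.445, 0.1478, 0.5104]
eef_rot: [[0.998, -0.069, 0.006], [-0.069, -0.998, 0.001], [0.006, -0.001, -1.0]]
ft_force: [0.7, 0.4, 0.1]
gripper_width: 0.0853
```

Emit:
{"method": "play_rows", "body": {"deltas": [[-0.1, -4, 0, 0, 0, -1, 0], [-0.3, -8, 0, 0, 0, -2, 0], [-0.5, -12, 0, 0, 0, -3, 0], [-0.8, -16, 0, 0, 0, -4, 0], [-1.5, -20, 0, 0, 0, -5, 0], [-2.2, -24, 0, 0, 0, -6, 0], [-3, -28, 0, 0, 0, -7, 0], [-4, -32, 0, 0, 0, -8, 0], [-5, -36, 0, 0, 0, -8.6, 0], [-5.5, -40, 0, 0, 0, -8.6, 0]]}}

```text
time_s: 16.63
ee_pos: [0.3892, -0.2554, 0.5071]
eef_rot: [[0.975, -0.222, 0.001], [-0.222, -0.975, -0.003], [0.001, 0.003, -1.0]]
ft_force: [0.6, -0.2, 0.2]
gripper_width: 0.0854
```

```bash
python3 - <<'E'
from h import *
s=env.read_state(); print(s['time_s'],s['joints'].round(2),s['ee_pos'].round(4),s['eef_rot'].round(3))
E
```

```text
16.6333 [ 4.245e+01 -3.200e-01 -1.668e+01  8.968e+01  3.000e-02  9.052e+01
  1.293e+01] [ 0.3892 -0.2554  0.5071] [[ 0.975 -0.222  0.001]
 [-0.222 -0.975 -0.003]
 [ 0.001  0.003 -1.   ]]
```

Emit:
{"method": "play_rows", "body": {"deltas": [[0.3, -2.5, -1.5, 0, 0, 0, 0], [0.8, -5, -4.5, 0, 0, 0, 0], [1.5, -7, -8, 0, 0, 0, 0], [2.2, -8.5, -11.8, 0, 0, 0, 0], [3, -9.2, -15.7, 0, 0, 0, 0], [3.3, -9.2, -19.7, 0, 0, 0, 0], [3.3, -9.2, -23.7, 0, 0, 0, 0], [3.3, -9.2, -27.5, 0, 0, 0, 0], [3.3, -9.2, -31, 0, 0, 0, 0], [3.3, -9.2, -34, 0, 0, 0, 0]]}}

```text
time_s: 17.47
ee_pos: [0.4234, -0.3453, 0.1642]
eef_rot: [[0.975, -0.221, -0.001], [-0.221, -0.975, -0.001], [-0.001, 0.001, -1.0]]
ft_force: [1.3, 0.1, -0.4]
gripper_width: 0.0856
```

```bash
python3 - <<'E'
from h import *
s=env.read_state(); print(s['time_s'],s['joints'].round(2),s['ee_pos'].round(4),s['eef_rot'].round(3))
for n,(x,y) in dict(top=(330,215),side=(240,250)).items():
    im=cap(n,'10'); cv2.imwrite(f'pics/c10_{n}.png',cv2.resize(im['color'][y:y+120,x:x+150,::-1],None,fx=5,fy=5,interpolation=cv2.INTER_CUBIC))
    f=240/np.tan(np.radians(float(im['vertical_fov']))/2)
    p=(np.array(s['ee_pos'])-im['origin'])@im['orientation']; uv=p[:2]/p[2]*f+[im['cx'],im['cy']]
    print(n,uv,(uv-[x,y])*5)
E
```

```text
17.4667 [ 43.9   20.42 -13.85 109.86   6.28  50.47  14.1 ] [ 0.4234 -0.3453  0.1642] [[ 0.975 -0.221 -0.001]
 [-0.221 -0.975 -0.001]
 [-0.001  0.001 -1.   ]]
top [408.77003956 268.92709947] [393.85019778 269.63549733]
side [311.78714825 282.13517918] [358.93574123 160.67589589]
```

View pics/c10_top.png

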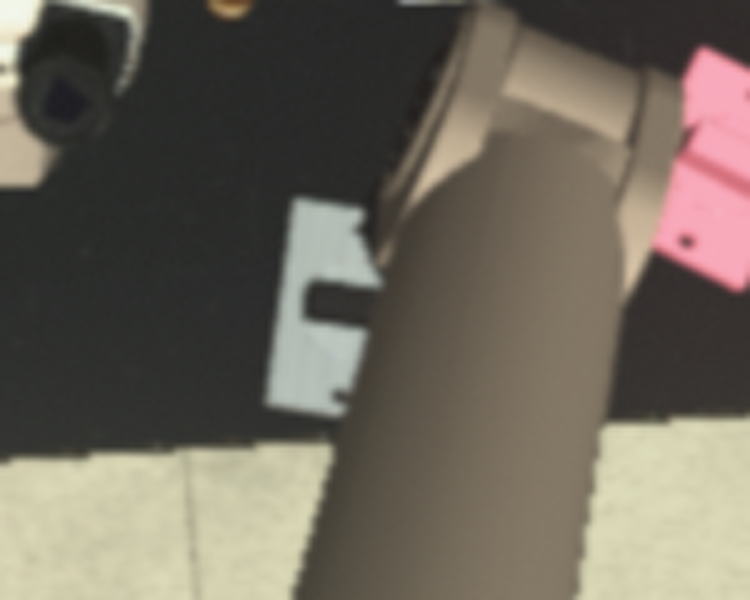

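View pics/c10_side.png

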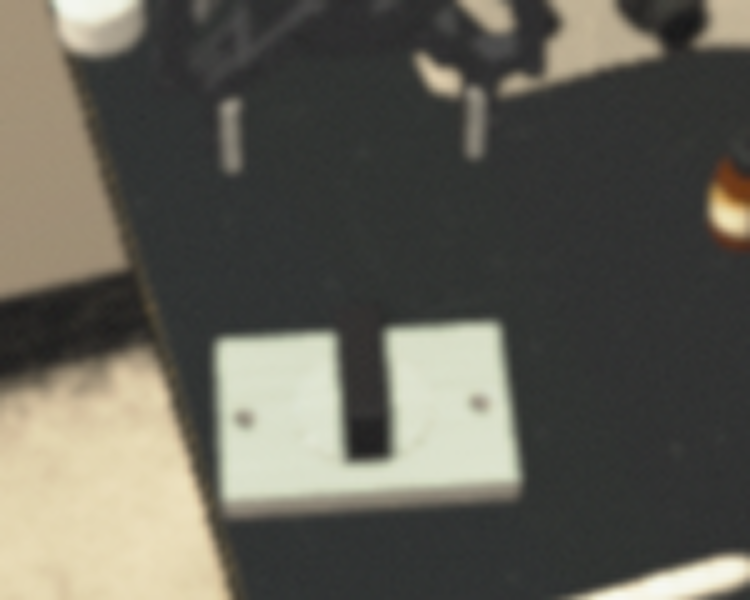

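Emit:
{"method": "play_rows", "body": {"deltas": [[0, 0, -2, 0, 0, 0, 0], [0, 0, -4, 0, 0, 0, 0], [0, 0, -6, 0, 0, 0, 0], [0, 0, -8, 0, 0, 0, 0], [0, 0, -9.5, 0, 0, 0, 0], [0, 0, -10.5, 0, 0, 0, 0], [0, 0, -11, 0, 0, 0, 0], [0, 0, -11, 0, 0, 0, 0], [0, 0, -11, 0, 0, 0, 0], [0, 0, -11, 0, 0, 0, 0]]}}

```text
time_s: 18.4
ee_pos: [0.4247, -0.3468, 0.0571]
eef_rot: [[0.975, -0.222, 0.001], [-0.222, -0.975, -0.003], [0.002, 0.003, -1.0]]
ft_force: [0.1, -0.3, 0.0]
gripper_width: 0.0851
```

```bash
python3 - <<'E'
from h import *
s=env.read_state(); print(s['time_s'],s['joints'].round(2),s['ee_pos'].round(4),s['eef_rot'].round(3))
for n,(x,y) in dict(top=(330,215),side=(240,270)).items():
    im=cap(n,'11'); cv2.imwrite(f'pics/c11_{n}.png',cv2.resize(im['color'][y:y+120,x:x+150,::-1],None,fx=5,fy=5,interpolation=cv2.INTER_CUBIC))
    f=240/np.tan(np.radians(float(im['vertical_fov']))/2)
    for dz in(0,.013):
        p=(np.array(s['ee_pos'])+[0,0,dz]-im['origin'])@im['orientation']; uv=p[:2]/p[2]*f+[im['cx'],im['cy']]
        print(n,uv,(uv-[x,y])*5)
E
```

```text
18.4 [ 42.25  29.23 -12.13 113.73   9.8   37.84  11.06] [ 0.4247 -0.3468  0.0571] [[ 0.975 -0.222  0.001]
 [-0.222 -0.975 -0.003]
 [ 0.002  0.003 -1.   ]]
top [402.69742455 274.10756901] [363.48712275 295.53784505]
top [403.44097674 273.46048199] [367.20488369 292.30240994]
side [313.0483936  317.24640851] [365.24196801 236.23204256]
side [313.0058466  313.28265145] [365.02923299 216.41325724]
```

View pics/c11_side.png

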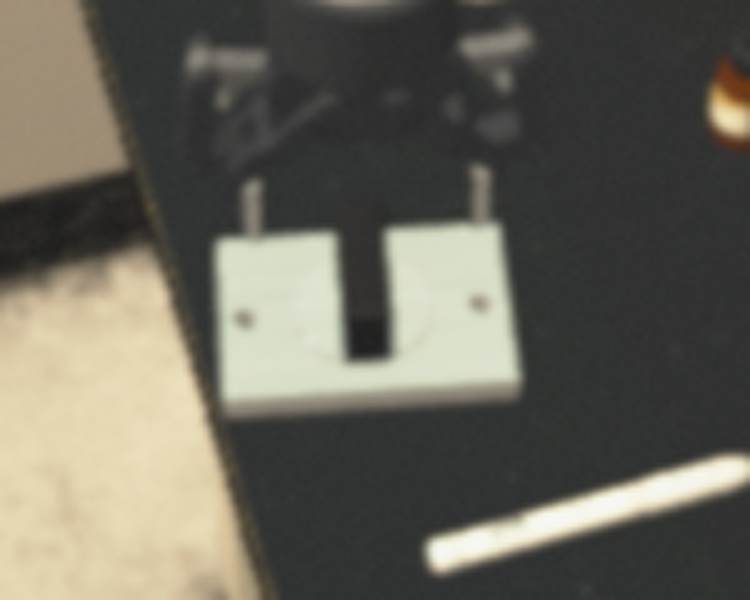

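Emit:
{"method": "play_rows", "body": {"deltas": [[-0.1, 0.1, -1, 0, 0, 0, 0], [-0.2, 0.2, -2, 0, 0, 0, 0], [-0.2, 0.2, -3, 0, 0, 0, 0], [-0.2, 0.2, -3.7, 0, 0, 0, 0], [-0.2, 0.2, -3.9, 0, 0, 0, 0], [-0.2, 0.2, -3.9, 0, 0, 0, 0], [-0.2, 0.2, -3.9, 0, 0, 0, 0], [-0.2, 0.2, -3.9, 0, 0, 0, 100], [-0.2, 0.2, -3.9, 0, 0, 0, 150], [-0.2, 0.2, -3.9, 0, 0, 0, 200]]}}

```text
time_s: 19.33
ee_pos: [0.4222, -0.3444, 0.0172]
eef_rot: [[0.975, -0.222, 0.0], [-0.222, -0.975, -0.002], [0.001, 0.002, -1.0]]
ft_force: [0.9, -0.4, 0.1]
gripper_width: 0.0519
```

Emit:
{"method": "play_rows", "body": {"deltas": [[0, 0, 0, 0, 0, 0, 255], [0, 0, 0, 0, 0, 0, 255], [0, 0, 0, 0, 0, 0, 255], [0, 0, 0, 0, 0, 0, 255], [0, 0, 0, 0, 0, 0, 255], [0, 0, 0, 0, 0, 0, 255], [0, 0, 0, 0, 0, 0, 255], [0, 0, 0.3, 0, 0, 0, 255], [0, 0, 0.8, 0, 0, 0, 255], [0, 0, 1.5, 0, 0, 0, 255]]}}

```text
time_s: 20.17
ee_pos: [0.4208, -0.3436, 0.0313]
eef_rot: [[0.975, -0.222, -0.003], [-0.222, -0.975, -0.0], [-0.003, 0.001, -1.0]]
ft_force: [-0.5, 0.3, -2.3]
gripper_width: 0.021
```

```bash
python3 - <<'E'
from h import *
s=env.read_state(); print(s['time_s'],s['joints'].round(2),s['ee_pos'].round(4),s['eef_rot'].round(3),s['ft_force'],s['gripper_width'])
for n,(x,y) in dict(top=(330,215),side=(240,270)).items():
    im=cap(n,'12'); cv2.imwrite(f'pics/c12_{n}.png',cv2.resize(im['color'][y:y+120,x:x+150,::-1],None,fx=5,fy=5,interpolation=cv2.INTER_CUBIC))
E
```

```text
20.1667 [ 41.72  31.39 -11.54 114.78  10.64  34.95  10.24] [ 0.4208 -0.3436  0.0313] [[ 0.975 -0.222 -0.003]
 [-0.222 -0.975 -0.   ]
 [-0.003  0.001 -1.   ]] [-0.54172883  0.33936092 -2.28946547] 0.021021714096507545
```

View pics/c12_side.png

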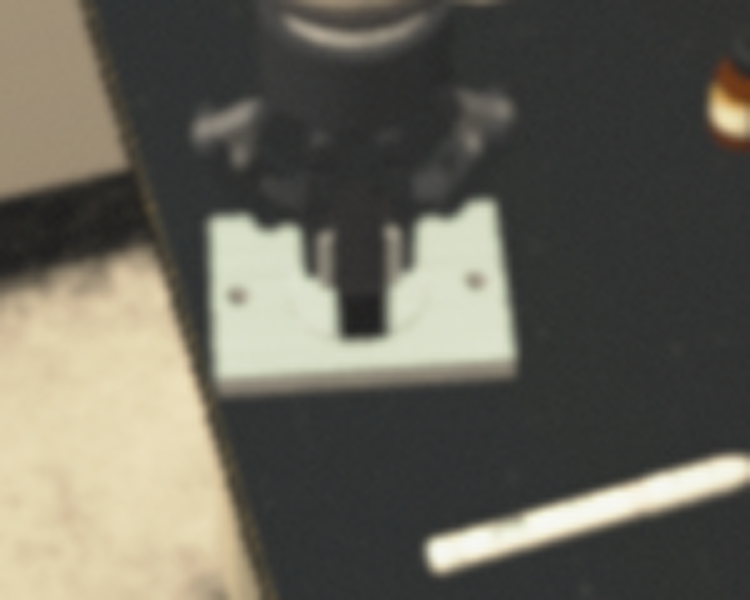

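Bar gripped (opening 21 mm, about 2.3 N lifted). I carry it high over to the jar.

Emit:
{"method": "play_rows", "body": {"deltas": [[0, 0, 1, 0, 0, 0, 255], [0, 0, 3, 0, 0, 0, 255], [0, 0, 6, 0, 0, 0, 255], [0, 0, 9.8, 0, 0, 0, 255], [-0.5, 0, 13.8, 0, 0, 0, 255], [-1, 0, 17.8, 0, 0, 0, 255], [-1.5, 0, 21.8, 0, 0, 0, 255], [-2, 0, 25.8, 0, 0, 0, 255], [-2.5, 0, 29.8, 0, 0, 0, 255], [-3, 0.5, 33.8, 0, 0, 0, 255]]}}

```text
time_s: 21.1
ee_pos: [0.3905, -0.3393, 0.3722]
eef_rot: [[0.975, -0.223, -0.001], [-0.223, -0.975, -0.002], [-0.0, 0.002, -1.0]]
ft_force: [1.4, -0.3, -2.2]
gripper_width: 0.0209
```

Emit:
{"method": "play_rows", "body": {"deltas": [[-0.2, 0.8, 4, 0, 0, 0, 255], [-0.2, 2, 7.5, 0, 0, 0, 255], [-0.1, 4, 10, 0, 0, 0.5, 255], [0, 7, 11.5, 0, 0, 1, 255], [0.2, 10.5, 12.5, 0, 0, 2, 255], [0.6, 14, 13, 0, 0, 3, 255], [1, 18, 13, 0, 0, 4, 255], [1.5, 22, 13, 0, 0, 5, 255], [2.2, 26, 13, 0, 0, 6, 255], [3, 30, 13, 0, 0, 7, 255]]}}

```text
time_s: 21.93
ee_pos: [0.4207, -0.037, 0.5002]
eef_rot: [[0.995, -0.101, -0.0], [-0.101, -0.995, -0.003], [0.0, 0.003, -1.0]]
ft_force: [1.2, 1.3, -3.3]
gripper_width: 0.0209
```

```bash
python3 - <<'E'
from h import *
s=env.read_state(); print(s['time_s'],s['joints'].round(2),s['ee_pos'].round(4),s['eef_rot'].round(3),s['gripper_width'],s['ft_force'].round(1))
E
```

```text
21.9333 [ 31.48  -4.45 -31.53  93.95  -2.16  89.86  -5.75] [ 0.4207 -0.037   0.5002] [[ 0.995 -0.101 -0.   ]
 [-0.101 -0.995 -0.003]
 [ 0.     0.003 -1.   ]] 0.02093466321811603 [ 1.2  1.3 -3.3]
```

Emit:
{"method": "play_rows", "body": {"deltas": [[1, 3, 0, 0, 0, 2, 255], [2.5, 6, -0.5, 0, 0, 4, 255], [4, 9, -2, 0, 0, 6, 255], [6, 11.5, -4.5, 0, 0, 8, 255], [8, 13.5, -7.5, 0, 0, 10, 255], [9.5, 14.8, -11, 0, 0, 12, 255], [10.1, 15.2, -15, 0, 0, 14, 255], [10.3, 15.2, -19, 0, 0, 15.5, 255], [10.3, 15.2, -22.5, 0, 0, 15.7, 255], [10.3, 15.2, -25, 0, 0, 15.7, 255]]}}

```text
time_s: 22.77
ee_pos: [0.5228, 0.112, 0.2464]
eef_rot: [[0.985, 0.172, -0.004], [0.172, -0.985, -0.003], [-0.005, 0.002, -1.0]]
ft_force: [0.5, -0.1, -2.4]
gripper_width: 0.0211
```

Emit:
{"method": "play_rows", "body": {"deltas": [[0, 0, -2, 0, 0, 0, 255], [0, 0, -4, 0, 0, 0, 255], [0, 0, -6, 0, 0, 0, 255], [0, 0, -8, 0, 0, 0, 255], [0, 0, -9.5, 0, 0, 0, 255], [0, 0, -10.5, 0, 0, 0, 255], [0, 0, -11, 0, 0, 0, 255], [0, 0, -11, 0, 0, 0, 255], [0, 0, -11, 0, 0, 0, 255], [0, 0, -11, 0, 0, 0, 255]]}}

```text
time_s: 23.6
ee_pos: [0.5256, 0.113, 0.1409]
eef_rot: [[0.985, 0.171, 0.002], [0.171, -0.985, -0.001], [0.002, 0.002, -1.0]]
ft_force: [-0.1, -0.1, -2.2]
gripper_width: 0.0208
```

```bash
python3 - <<'E'
from h import *
s=env.read_state(); print(s['time_s'],s['joints'].round(2),s['ee_pos'].round(4),s['eef_rot'].round(3),s['gripper_width'],s['ft_force'].round(1))
for n,(x,y) in dict(top=(180,190),side=(230,120)).items():
    im=cap(n,'13'); cv2.imwrite(f'pics/c13_{n}.png',cv2.resize(im['color'][y:y+120,x:x+150,::-1],None,fx=5,fy=5,interpolation=cv2.INTER_CUBIC))
E
```

```text
23.6 [ 12.41  25.56 -39.15 110.85  20.78  50.64 -27.52] [0.5256 0.113  0.1409] [[ 0.985  0.171  0.002]
 [ 0.171 -0.985 -0.001]
 [ 0.002  0.002 -1.   ]] 0.02077109810370642 [-0.1 -0.1 -2.2]
```

View pics/c13_side.png

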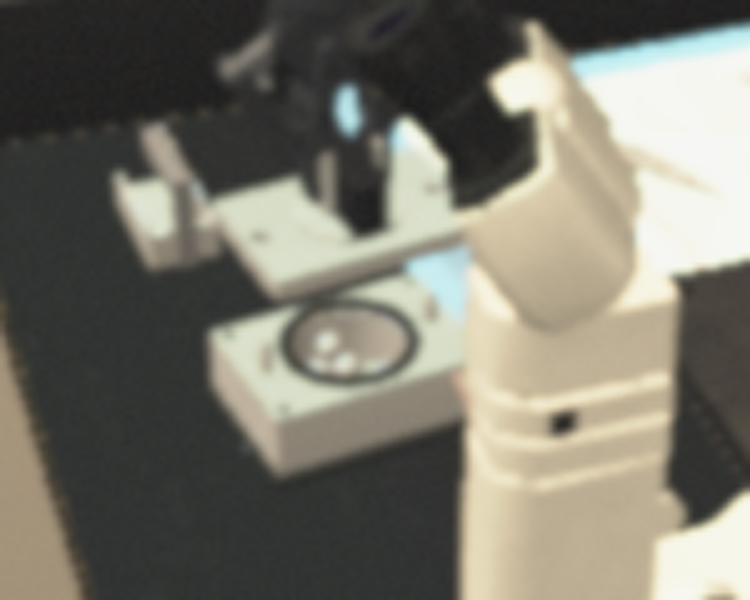

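View pics/c13_top.png

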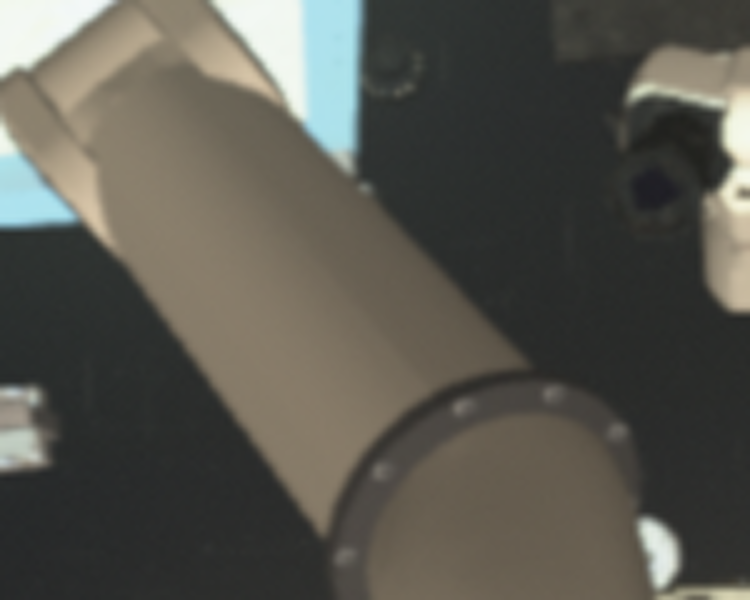

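```bash
python3 - <<'E'
from h import *
for k,(x,y,w,h) in {'a':(264,150,64,48),'b':(264,172,64,48)}.items():
    im=dict(np.load('side_13.npz')); a=cv2.resize(im['color'][y:y+h,x:x+w,::-1],None,fx=12,fy=12,interpolation=cv2.INTER_CUBIC)
    for i in range(0,w,8): cv2.putText(a,str(x+i),(i*12,10),0,.35,(0,0,255)); cv2.line(a,(i*12+6,12),(i*12+6,18),(0,0,255))
    for i in range(0,h,8): cv2.putText(a,str(y+i),(0,i*12+10),0,.35,(0,0,255))
    cv2.imwrite(f'pics/z13{k}.png',a)
E
```

```text
(no output)
```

View pics/z13a.png

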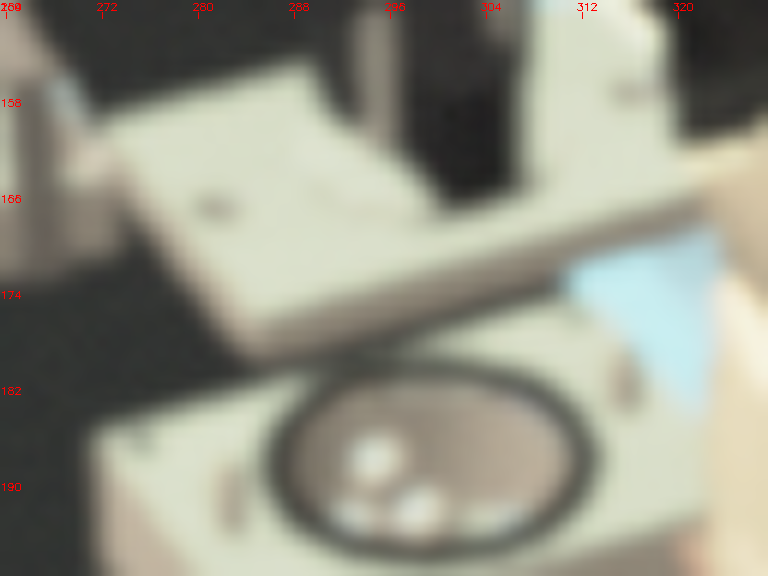

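View pics/z13b.png

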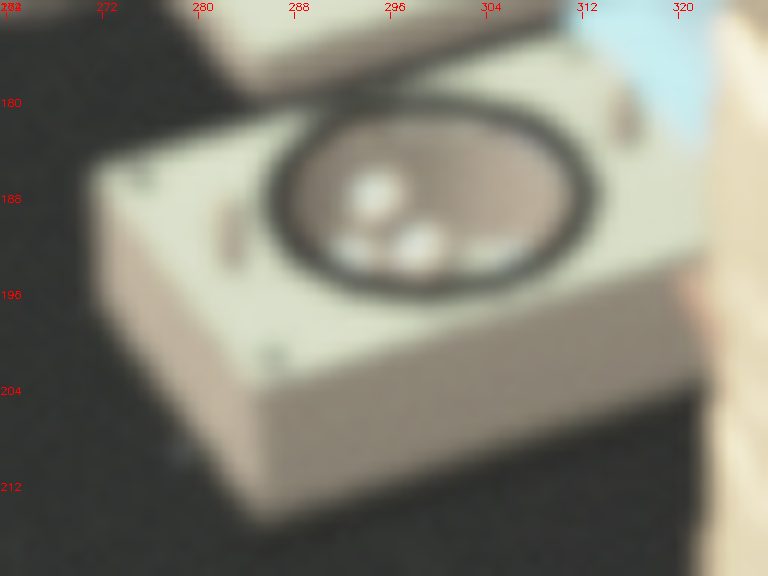

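```bash
python3 - <<'E'
from h import *
im=dict(np.load('side_13.npz'));f=240/np.tan(np.radians(float(im['vertical_fov']))/2)
def pl(u,v,z):
    u-=.5;v-=.5
    d=np.array([(u-im['cx'])/f,(v-im['cy'])/f,1])@np.array(im['orientation']).T;o=np.array(im['origin']);return (o+d*(z-o[2])/d[2])[:2]
tcp=np.array([.5256,.113]);zt=.1409-.0172+.012
h1,h2=pl(282.,167.25,zt),pl(316.7,157.7,zt)
print('holes',h1,h2,(h1+h2)/2,np.linalg.norm(h2-h1),np.degrees(np.arctan2(*(h2-h1)[::-1])))
for nm,a,b,z in(('base',(283.3,194.2),(316.3,183.9),.044),('top',(283.3,188.5),(316,179.2),.064)):
    d1,d2=pl(*a,z),pl(*b,z);print(nm,d1,d2,(d1+d2)/2,np.linalg.norm(d2-d1),np.degrees(np.arctan2(*(d2-d1)[::-1])))
pc,pL=pl(284.4,177.3,zt),pl(272.1,159.2,zt);jc,jL=pl(285.8,204.3,.044),pl(271.7,185.75,.044)
def cen(c,L,w,l):
    ex=(L-c)/np.linalg.norm(L-c); ey=np.array([ex[1],-ex[0]]); return c+ex*w/2+ey*l/2, np.linalg.norm(L-c),np.degrees(np.arctan2(*ey[::-1]))
print('plate',pc,pL,cen(pc,pL,.084,.124));print('jar',jc,jL,cen(jc,jL,.09,.13))
# ring fit
g=cv2.cvtColor(im['color'],cv2.COLOR_RGB2GRAY)[178:200,284:316]
G=cv2.resize(g,None,fx=8,fy=8,interpolation=cv2.INTER_CUBIC)
W=world(im);m=(W[...,2]>.13)&(W[...,2]<.142)&(abs(W[...,0]-.52)<.08)&(abs(W[...,1]-.115)<.07);print('plate depth z',W[m][:,2].mean(),m.sum())
for u,v in[(282,165),(290,170),(318,160),(284,174)]: print(W[v,u])
print(W[202,290],W[187,276])
E
```

```text
holes [0.47353906 0.10079922] [0.57476008 0.1173666 ] [0.52414957 0.10908291] 0.10256788979877896 9.295477077785444
base [0.47350518 0.10415051] [0.5751187  0.12322485] [0.52431194 0.11368768] 0.1033882838134143 10.631529110816953
top [0.47426722 0.10334651] [0.57286446 0.11854309] [0.52356584 0.1109448 ] 0.09976147342494418 8.761932092677288
plate [0.46823191 0.05456821] [0.45739857 0.14597601] (array([0.52485791, 0.10357327]), np.float64(0.09204752590590545), np.float64(6.758974617092732))
jar [0.46882746 0.05841436] [0.45189466 0.15213936] (array([0.52479156, 0.11425359]), np.float64(0.09524229904551111), np.float64(10.240857192912406))
plate depth z 0.13571599346206578 666
[0.47661868 0.10744645 0.13633922]
[0.49047729 0.07674722 0.13770988]
[0.57646328 0.10637247 0.1332885 ]
[0.47098655 0.06391459 0.13763396]
[0.48266086 0.06080532 0.04516998] [0.4626625  0.13887151 0.04487374]
```

Emit:
{"method": "play_rows", "body": {"deltas": [[0, 0.1, -0.5, 0, 0, 0, 255], [0, 0.2, -1.2, 0, 0, 0, 255], [0, 0.3, -2, 0, 0, 0, 255], [0, 0.4, -3, 0, 0, 0, 255], [0, 0.4, -3.8, 0, 0, 0, 255], [0, 0.4, -4.4, 0, 0, 0, 255], [0, 0.4, -4.8, 0, 0, 0, 255], [0, 0.4, -5, 0, 0, 0, 255], [0, 0.4, -5, 0, 0, 0, 255], [0, 0.4, -5, 0, 0, 0, 255]]}}

```text
time_s: 24.53
ee_pos: [0.525, 0.1169, 0.0899]
eef_rot: [[0.985, 0.172, 0.0], [0.172, -0.985, -0.002], [0.0, 0.002, -1.0]]
ft_force: [0.2, 0.6, -2.7]
gripper_width: 0.0212
```

```bash
python3 - <<'E'
from h import *
s=env.read_state(); print(s['time_s'],s['joints'].round(2),s['ee_pos'].round(4),s['eef_rot'].round(3),s['gripper_width'],s['ft_force'].round(1))
im=cap('side','14');x,y,w,h=264,160,64,48
a=cv2.resize(im['color'][y:y+h,x:x+w,::-1],None,fx=12,fy=12,interpolation=cv2.INTER_CUBIC)
cv2.imwrite('pics/z14.png',a)
im=dict(np.load('side_8.npz'));f=240/np.tan(np.radians(float(im['vertical_fov']))/2)
x0,y0=280,172;g=cv2.cvtColor(im['color'],cv2.COLOR_RGB2GRAY)[y0:204,x0:320];G=cv2.resize(g,None,fx=8,fy=8,interpolation=cv2.INTER_CUBIC)
for th in(90,110,130):
    n,lab,st,_=cv2.connectedComponentsWithStats((G<th).astype(np.uint8))
    for i in range(1,n):
        if 20*8<st[i][2]<32*8 and st[i][0]>8:
            cs,_=cv2.findContours((lab==i).astype(np.uint8),cv2.RETR_EXTERNAL,cv2.CHAIN_APPROX_NONE);c=max(cs,key=cv2.contourArea)[:,0].astype(float)
            uv=(c+.5)/8-.5+[x0,y0];d=np.c_[(uv-[im['cx'],im['cy']])/f,np.ones(len(uv))]@np.array(im['orientation']).T;o=np.array(im['origin']);P=o+d*((.048-o[2])/d[:,2])[:,None]
            print(th,cv2.fitEllipse(P[:,:2].astype(np.float32)))
E
```

```text
24.5333 [  9.78  29.65 -36.77 112.79  24.69  45.46 -31.22] [0.525  0.1169 0.0899] [[ 0.985  0.172  0.   ]
 [ 0.172 -0.985 -0.002]
 [ 0.     0.002 -1.   ]] 0.0211733129332678 [ 0.2  0.6 -2.7]
```

View pics/z14.png

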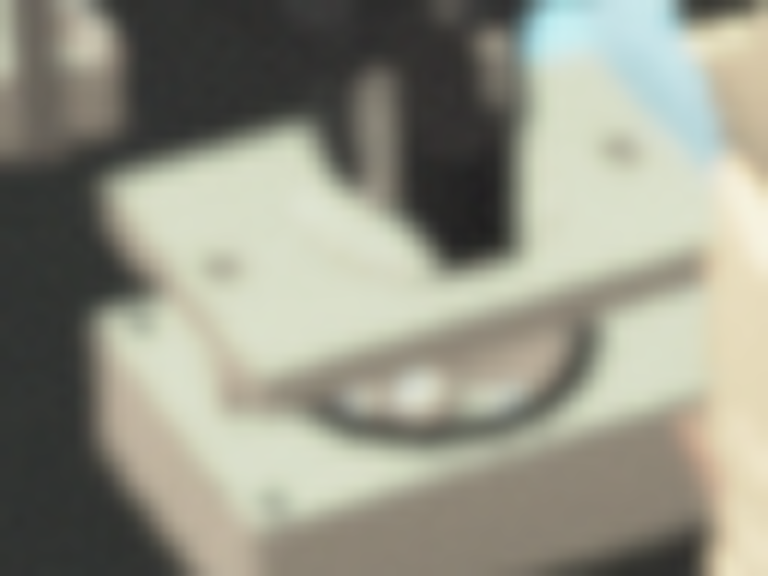

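```bash
python3 - <<'E'
from h import *
im=dict(np.load('side_14.npz'));f=240/np.tan(np.radians(float(im['vertical_fov']))/2);o=np.array(im['origin'])
def pl(u,v,z):
    u-=.5;v-=.5
    d=np.array([(u-im['cx'])/f,(v-im['cy'])/f,1])@np.array(im['orientation']).T;return (o+d*(z-o[2])/d[2])[:2]
zt=.0847
h1,h2=pl(264+222/12,160+266/12,zt),pl(264+622/12,160+150/12,zt);print('holes',h1,h2,(h1+h2)/2,np.linalg.norm(h2-h1),np.degrees(np.arctan2(*(h2-h1)[::-1])))
# ring outer edge from image a (offset 264,150), clicked: left(265,460) right(600,455) top(420,352) bottom(430,562)
for nm,px in(('ring',[(265,455),(600,455),(430,350),(430,562)]),):
    P=np.array([pl(264+a/12,150+b/12,.048) for a,b in px]);print(P, P.mean(0))
im8=dict(np.load('side_8.npz'));x0,y0=278,170;g=cv2.cvtColor(im8['color'],cv2.COLOR_RGB2GRAY)[y0:206,x0:322];G=cv2.resize(g,None,fx=8,fy=8,interpolation=cv2.INTER_CUBIC)
for th in(100,115,130):
    n,lab,st,_=cv2.connectedComponentsWithStats((G<th).astype(np.uint8));print(th,[tuple(x) for x in st[1:] if x[4]>1000])
    for i in range(1,n):
        if 150<st[i][2]<290 and st[i][4]>3000:
            cs,_=cv2.findContours((lab==i).astype(np.uint8),cv2.RETR_EXTERNAL,cv2.CHAIN_APPROX_NONE);c=max(cs,key=cv2.contourArea)[:,0].astype(float)
            uv=(c+.5)/8-.5+[x0,y0];P=np.array([pl(a+.5,b+.5,.048) for a,b in uv]);print(cv2.fitEllipse(P.astype(np.float32)))
E
```

```text
holes [0.47333541 0.10456081] [0.5733594  0.12149032] [0.52334741 0.11302556] 0.1014465739697636 9.606527895714208
[[0.48700835 0.12484463]
 [0.5617636  0.10167188]
 [0.53517224 0.15385771]
 [0.51274733 0.07399605]] [0.52417288 0.11359257]
100 [(np.int32(0), np.int32(0), np.int32(256), np.int32(195), np.int32(21632))]
((0.5153478980064392, 0.16764265298843384), (0.08498100936412811, 0.11892739683389664), 156.85687255859375)
115 [(np.int32(0), np.int32(0), np.int32(282), np.int32(215), np.int32(26612))]
((0.5209100842475891, 0.1472412645816803), (0.09079203009605408, 0.1472606509923935), 2.7118117809295654)
130 [(np.int32(0), np.int32(0), np.int32(285), np.int32(217), np.int32(30482)), (np.int32(249), np.int32(256), np.int32(103), np.int32(32), np.int32(1939))]
((0.5210921168327332, 0.14631454646587372), (0.09177393466234207, 0.14902238547801971), 2.4907567501068115)
```

Plate hole mid-point (.5233, .1130) against the jar (.5242, .1136) in the same camera, so they agree within 1 mm. Lowering onto the dowels.

Emit:
{"method": "play_rows", "body": {"deltas": [[0, 0, -0.3, 0, 0, 0, 255], [0.05, 0, -0.6, 0, 0, 0, 255], [0.05, 0, -0.8, 0, 0, 0, 255], [0.05, 0, -1, 0, 0, 0, 255], [0.05, 0, -1.2, 0, 0, 0, 255], [0.05, 0, -1.3, 0, 0, 0, 255], [0.05, 0, -1.4, 0, 0, 0, 255], [0.05, 0, -1.4, 0, 0, 0, 255], [0.05, 0, -1.4, 0, 0, 0, 255], [0.05, 0, -1.4, 0, 0, 0, 255]]}}

```text
time_s: 25.42
ee_pos: [0.5254, 0.1168, 0.0759]
eef_rot: [[0.985, 0.172, 0.0], [0.172, -0.985, -0.002], [-0.0, 0.002, -1.0]]
ft_force: [-0.3, 0.2, -2.2]
gripper_width: 0.0214
```

Emit:
{"method": "play_rows", "body": {"deltas": [[0, 0, -0.1, 0, 0, 0, 255], [0, 0, -0.2, 0, 0, 0, 255], [0, 0, -0.3, 0, 0, 0, 255], [0, 0, -0.4, 0, 0, 0, 255], [0, 0, -0.5, 0, 0, 0, 255], [0, 0, -0.6, 0, 0, 0, 255], [0, 0, -0.7, 0, 0, 0, 255], [0, 0, -0.8, 0, 0, 0, 255], [0, 0, -0.8, 0, 0, 0, 255], [0, 0, -0.8, 0, 0, 0, 255]]}}

```text
time_s: 26.25
ee_pos: [0.5251, 0.1172, 0.0676]
eef_rot: [[0.985, 0.172, -0.0], [0.172, -0.985, -0.001], [-0.0, 0.001, -1.0]]
ft_force: [-1.6, 3.0, -4.3]
gripper_width: 0.0208
```

```bash
python3 - <<'E'
from h import *
s=env.read_state(); print(s['time_s'],s['ee_pos'].round(4),s['gripper_width'],s['ft_force'].round(2),s['ft_torque'].round(3))
im=cap('side','15');x,y,w,h=264,160,64,48
a=cv2.resize(im['color'][y:y+h,x:x+w,::-1],None,fx=12,fy=12,interpolation=cv2.INTER_CUBIC)
cv2.imwrite('pics/z15.png',a)
E
```

```text
26.25 [0.5251 0.1172 0.0676] 0.02084876509351729 [-1.56  3.04 -4.27] [ 0.884  0.418 -0.143]
```

View pics/z15.png

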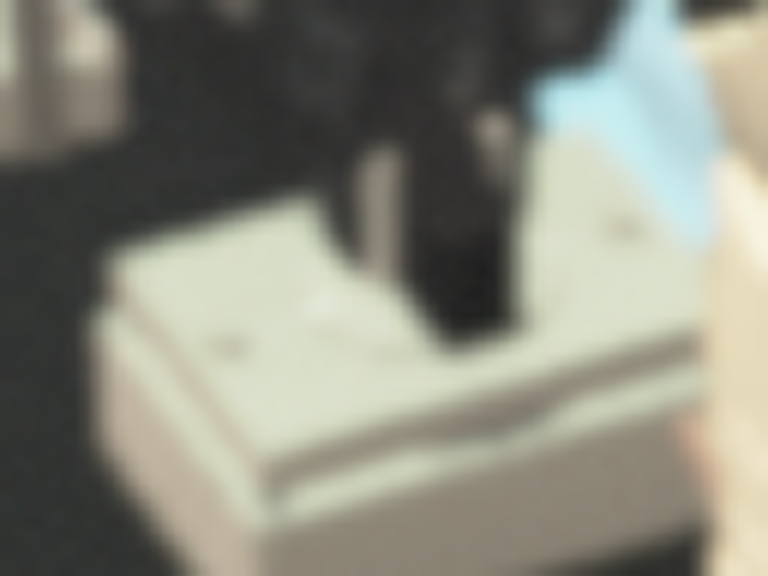

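Emit:
{"method": "play_rows", "body": {"deltas": [[0, 0.03, -0.05, 0, 0, 0, 255], [-0.03, 0.05, -0.1, 0, 0, 0, 255], [-0.03, 0.05, -0.15, 0, 0, 0, 255], [-0.03, 0.05, -0.2, 0, 0, 0, 255], [-0.03, 0.05, -0.25, 0, 0, 0, 255], [-0.03, 0.05, -0.3, 0, 0, 0, 255], [-0.03, 0.05, -0.3, 0, 0, 0, 255], [-0.03, 0.05, -0.3, 0, 0, 0, 255], [-0.03, 0.05, -0.3, 0, 0, 0, 255], [-0.03, 0.05, -0.3, 0, 0, 0, 255]]}}

```text
time_s: 27.13
ee_pos: [0.5251, 0.1173, 0.065]
eef_rot: [[0.985, 0.171, 0.0], [0.171, -0.985, -0.002], [-0.0, 0.002, -1.0]]
ft_force: [-4.6, 2.2, 4.8]
gripper_width: 0.0216
```

```bash
python3 - <<'E'
from h import *
s=env.read_state(); print(s['time_s'],s['ee_pos'].round(5),s['gripper_width'],s['ft_force'].round(2),s['ft_torque'].round(3))
E
```

```text
27.1333 [0.5251  0.11731 0.06502] 0.021607580599259695 [-4.57  2.16  4.81] [ 0.51   0.935 -0.103]
```

Emit:
{"method": "play_rows", "body": {"deltas": [[-0.03, 0.02, 0, 0, 0, 0, 255], [-0.05, 0.03, 0, 0, 0, 0, 255], [-0.05, 0.03, -0.05, 0, 0, 0, 255], [-0.05, 0.03, -0.1, 0, 0, 0, 255], [-0.05, 0.03, -0.15, 0, 0, 0, 255], [-0.05, 0.03, -0.2, 0, 0, 0, 255], [-0.05, 0.03, -0.2, 0, 0, 0, 255], [-0.05, 0.03, -0.2, 0, 0, 0, 255], [-0.05, 0.03, -0.2, 0, 0, 0, 255], [-0.05, 0.03, -0.2, 0, 0, 0, 255]]}}

```text
time_s: 27.97
ee_pos: [0.5251, 0.1173, 0.0632]
eef_rot: [[0.985, 0.171, 0.001], [0.171, -0.985, -0.002], [0.001, 0.002, -1.0]]
ft_force: [-3.3, 1.3, 6.5]
gripper_width: 0.021
```

```bash
python3 - <<'E'
from h import *
s=env.read_state(); print(s['time_s'],s['ee_pos'].round(5),s['gripper_width'],s['ft_force'].round(2),s['ft_torque'].round(3))
E
```

```text
27.9667 [0.52509 0.11735 0.06315] 0.02102710278078643 [-3.26  1.26  6.5 ] [ 0.257  0.728 -0.102]
```

Following the spring curve (5 N to 11 N over 4 mm). Continuing down gently.

Emit:
{"method": "play_rows", "body": {"deltas": [[-0.02, 0, -0.04, 0, 0, 0, 255], [-0.03, 0.01, -0.08, 0, 0, 0, 255], [-0.03, 0.02, -0.12, 0, 0, 0, 255], [-0.03, 0.02, -0.15, 0, 0, 0, 255], [-0.03, 0.02, -0.18, 0, 0, 0, 255], [-0.03, 0.02, -0.2, 0, 0, 0, 255], [-0.03, 0.02, -0.2, 0, 0, 0, 255], [-0.03, 0.02, -0.2, 0, 0, 0, 255], [-0.03, 0.02, -0.2, 0, 0, 0, 255], [-0.03, 0.02, -0.2, 0, 0, 0, 255]]}}

```text
time_s: 28.8
ee_pos: [0.5251, 0.1174, 0.0615]
eef_rot: [[0.985, 0.171, 0.002], [0.171, -0.985, -0.002], [0.001, 0.003, -1.0]]
ft_force: [-3.3, -0.1, 9.0]
gripper_width: 0.021
```

```bash
python3 - <<'E'
from h import *
s=env.read_state(); print(s['time_s'],s['ee_pos'].round(5),s['gripper_width'],s['ft_force'].round(2),s['ft_torque'].round(3))
E
```

```text
28.8 [0.52507 0.11737 0.06152] 0.021009504264300108 [-3.28 -0.08  8.96] [ 0.041  0.781 -0.056]
```

Emit:
{"method": "play_rows", "body": {"deltas": [[-0.02, 0, -0.02, 0, 0, 0, 255], [-0.03, 0, -0.04, 0, 0, 0, 255], [-0.03, 0, -0.06, 0, 0, 0, 255], [-0.03, 0, -0.07, 0, 0, 0, 255], [-0.03, 0, -0.08, 0, 0, 0, 255], [-0.03, 0, -0.08, 0, 0, 0, 255], [-0.03, 0, -0.08, 0, 0, 0, 255], [-0.03, 0, -0.08, 0, 0, 0, 255], [-0.03, 0, -0.08, 0, 0, 0, 255], [-0.03, 0, -0.08, 0, 0, 0, 255]]}}

```text
time_s: 29.63
ee_pos: [0.5251, 0.1174, 0.0613]
eef_rot: [[0.985, 0.171, 0.002], [0.171, -0.985, -0.003], [0.002, 0.003, -1.0]]
ft_force: [-4.9, -0.5, 15.9]
gripper_width: 0.0214
```

```bash
python3 - <<'E'
from h import *
for i in range(2):
    s=env.read_state(); print(s['time_s'],s['ee_pos'].round(5),s['gripper_width'],s['ft_force'].round(2),s['ft_torque'].round(3))
E
```

```text
29.6333 [0.52507 0.11736 0.0613 ] 0.021411790177212488 [-4.95 -0.55 15.88] [-0.098  1.1   -0.03 ]
29.6333 [0.52507 0.11736 0.0613 ] 0.021411790177212488 [-4.95 -0.55 15.88] [-0.098  1.1   -0.03 ]
```

Emit:
{"method": "play_rows", "body": {"deltas": [[0, 0, 0.02, 0, 0, 0, 255], [0, 0, 0.02, 0, 0, 0, 255], [0, 0, 0.02, 0, 0, 0, 255], [0, 0, 0.02, 0, 0, 0, 255], [0, 0, 0.02, 0, 0, 0, 255], [0, 0, 0.02, 0, 0, 0, 255], [0, 0, 0.02, 0, 0, 0, 255], [0, 0, 0.02, 0, 0, 0, 255], [0, 0, 0.02, 0, 0, 0, 255], [0, 0, 0.02, 0, 0, 0, 255]]}}

```text
time_s: 30.47
ee_pos: [0.5251, 0.1174, 0.0613]
eef_rot: [[0.985, 0.171, 0.002], [0.171, -0.985, -0.002], [0.002, 0.003, -1.0]]
ft_force: [-4.0, -0.2, 13.6]
gripper_width: 0.0211
```

```bash
python3 - <<'E'
from h import *
s=env.read_state(); print(s['time_s'],s['ee_pos'].round(5),s['gripper_width'],s['ft_force'].round(2),s['ft_torque'].round(3))
im=cap('side','16');x,y,w,h=240,130,90,75
cv2.imwrite('pics/z16.png',cv2.resize(im['color'][y:y+h,x:x+w,::-1],None,fx=8,fy=8,interpolation=cv2.INTER_CUBIC))
im=cap('top','16')
s=env.read_state(); print(s['time_s'],s['ee_pos'].round(5),s['ft_force'].round(2))
E
```

```text
30.4667 [0.52509 0.11739 0.06131] 0.021132289272150443 [-3.98 -0.23 13.59] [-0.026  0.981 -0.036]
30.5667 [0.5251  0.11736 0.06133] [-4.03  0.07 13.6 ]
```

View pics/z16.png

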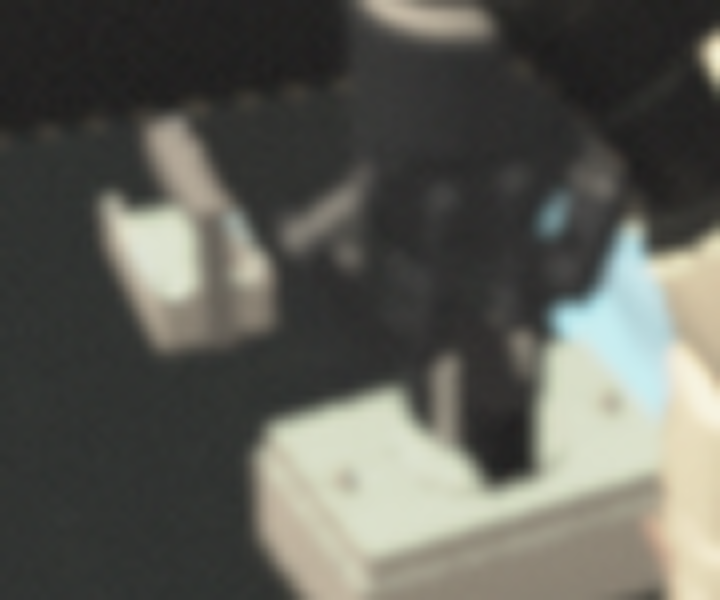

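View pics/top_16.png

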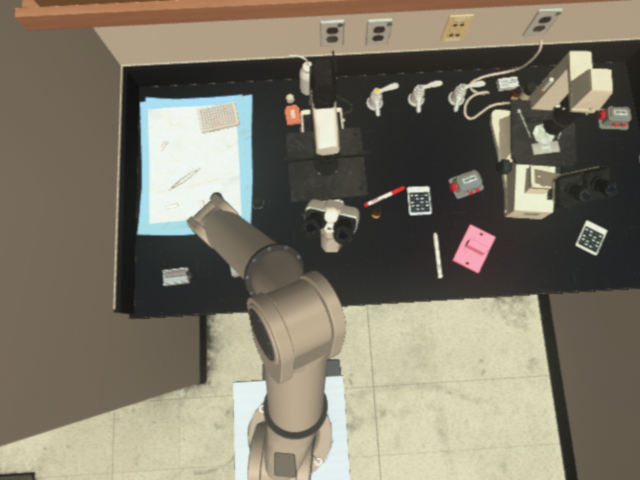

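View pics/side_16.png

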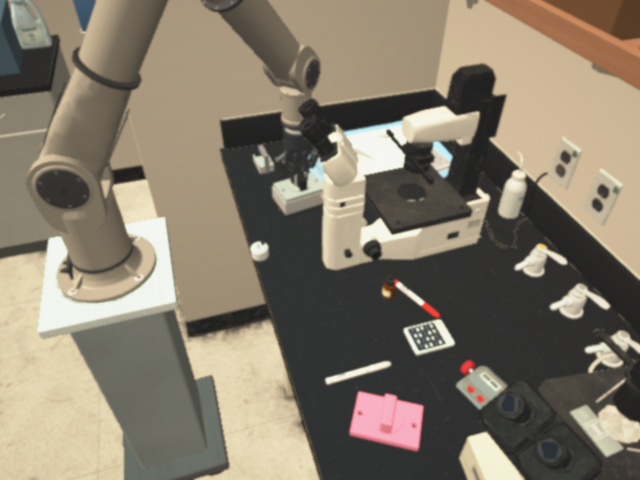

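The plate lies flush on the block with no gap (crop (370,560)). The scoop stands upright and empty at (262,158), and the bystanders have not moved. The push reads a steady 13.6 N, plus about 2.5 N of plate weight. Handing in.

```bash
python3 - <<'E'
from workcell import env
print(env.finish_job()); s=env.read_state(); print(s['time_s'],s['ee_pos'],s['ft_force'],s['gripper_width'])
E
```

```text
the job is handed in; nothing more can be done
None
the job is handed in; nothing more can be done
```

I charged the jar, closed it, and handed the job in at about 30.6 s, with the arm still gripping the bar and pressing. No verdict is reported.

**Balls and scoop:** All four balls went into the chamber, counted in both views. The scoop is back upright and empty at its old place on the bench.

**Closing the jar:** I fitted the grey upper half (not the pink one) over both dowels and pressed it down along the seal's spring curve to a hard stop. The tool point ended at z = 61.3 mm, which puts the underside about 44 mm up, and the side view shows no gap.

**Last checks:**
- **Push:** it reads a steady 13.6 N, or about 16 N between the halves with the plate's weight.
- **Grip:** the fingers are open 21 mm on the bar.
- **Bystanders:** they look unmoved in the side and top views, and I saw no sign of contact with the microscope.

**What disagreed:**
- **Cameras:** the two differed by about 5 mm in y, so I did the final alignment by comparing plate and jar in the side camera alone. The top view was blocked by the arm.
- **Sideways load:** about 4 N remains on the dowels.

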